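# Load a casting pressure pot, clamp its lid and set the regulator

### The job

Stand every capped casting mould on the bench upright inside the pressure pot, swing the lid fully shut, then start the red star knob cleanly: turn it backwards until the thread clicks and the knob drops, and only then wind it forwards until it is fully tight. With the lid clamped, turn the blue regulator sleeve to 4. Leave the other things on the bench alone.

Things in the scene. Friction and masses are not known exactly. Their poses are not given: they have to be found in the camera images.
- pot: Fixed pressure pot on a wooden board (335 x 345 x 15 mm). Origin: on the pot's upright axis, at the table top; z up. Round aluminium pot with a blue band: inner radius 100 mm, 115 mm outside at the rim; inner floor 33 mm, rim 110 mm above the table. In its frame: hinge line along x at y +125, z 112 mm; knob stud upright at x 0, y -150 mm; regulator upright at x -155, y +75 mm.
- pot_floor (a point): Centre of the pot's inner floor; axes as the pot's. With the lid open, a gripper can go down into the pot between the moulds; the rim is 77 mm above this floor.
- lid (a joint): Lid hinge, rad: 0 = shut on the rim, grows as the lid opens, about 1.8 = leaning back a little past upright. A stiff friction hinge: the lid (aluminium disc 230 mm across, 12 mm thick, 0.5 kg, a gauge on top) stays where it is left; 5 to 12 N at the handle move it.
- lid_handle (a point): Middle of the lid's handle: round black bar, 15 mm thick, 66 mm long, sticking out of the lid's side towards the robot, parallel to the hinge line (pot x axis). 180 mm from the hinge line along the lid, 12 mm above its underside, pot x -149 mm; height 124 mm when shut. Can be pinched from above at every lid angle, fingers closing along pot y; it turns in the grip as the lid swings.
- clamp_knob (a joint): Turn of the red star knob (one lobe white) captive in the lid's ear, rad; grows clockwise seen from above (forwards), 0.03 N m. Stops: 2.7 (fully tight), -0.75. With the lid just shut it rides on the end of the thread and forwards it jams. Turned backwards, up to 1.4 rad, it drops 6 mm into the thread (the click) near -0.2; from there it winds freely to the stop, sinking 1.1 mm per rad.
- clamp_lift (a joint): Height of the knob above its seat on the lid's ear, m. With the lid shut: about 0.009 riding on the end of the thread, about 0.003 just after the click, 0 when wound home. A light spring (2 N) presses it down; fingers that hold the knob hold it up, so it drops when they let go.
- knob_grip (a point): Point on the star knob's axis at which to grip it: knob 54 mm across its lobes (50 mm to the fingers), 34 mm high; the point is 18 mm below its top. With the lid shut the axis is upright and this point is about 144 mm above the table when the knob is home, 153 mm when it rides on the thread's end.
- reg_sleeve (a joint): Turn of the regulator's blue scale sleeve, rad; grows clockwise seen from above. Click stops 0.5 rad apart: number n is at 0.5 n, from 0 to 6. About 0.2 N m carries it over a stop; it settles into the nearest one when let go.
- sleeve_grip (a point): Point on the sleeve's upright axis at which to grip it: sleeve 44 mm across, 38 mm high; the point is 115 mm above the table, 18 mm below the sleeve's top. A yellow line on the sleeve points at the black scale plate under it (104 mm across): a red line for 0, then clockwise a white line with 1, 2, 3, 4, 5 or 6 white pips outside it for each number.
- mould_1: Loose capped casting mould: upright dark blue cylinder with an orange cap, 46 mm across, 50 mm high, about 100 g. Origin: centre of its underside. Stands on the table at the right of the pot. May be absent.
- mould_2: Loose capped casting mould: upright dark blue cylinder with an orange cap, 46 mm across, 50 mm high, about 100 g. Origin: centre of its underside. Stands on the table at the right of the pot. May be absent.
- mould_3: Loose capped casting mould: upright dark blue cylinder with an orange cap, 46 mm across, 50 mm high, about 100 g. Origin: centre of its underside. Stands on the table at the right of the pot. May be absent.
- mould_4: Loose capped casting mould: upright dark blue cylinder with an orange cap, 46 mm across, 50 mm high, about 100 g. Origin: centre of its underside. Stands on the table at the right of the pot. May be absent.
- bowl: Bystander, not to be disturbed: small turned wooden bowl, 124 mm across.
- abrasive: Bystander, not to be disturbed: stack of abrasive discs, 52 mm across, 13 mm high, lying among the moulds.
- tin: Bystander, not to be disturbed: yellow finish tin, 60 mm across, 85 mm high.
- calipers: Bystander, not to be disturbed: digital calipers, lying, 150 mm long.
- spindle: Bystander, not to be disturbed: dark square spindle blank, lying, 130 mm long, 26 mm thick.
There are look-alikes about, which are no part of the job. What is shaped like the mould_3 but grey or purple is not meant.

How it is judged (in metres and radians):
On the way, in this order (a step that is already met when the one before it is completed fails the run):
1. every mould stands upright on the pot's floor (horizontal distance between each of mould_1, mould_2, mould_3, mould_4 and pot_floor below 0.085 m and z of mould_1 in the frame of pot_floor between -0.006 and 0.008 m and angle between each of mould_1, mould_2, mould_3, mould_4's own z axis and vertical below 0.2 rad and z of mould_2 in the frame of pot_floor between -0.006 and 0.008 m and z of mould_3 in the frame of pot_floor between -0.006 and 0.008 m and z of mould_4 in the frame of pot_floor between -0.006 and 0.008 m), for 0.2 s.
2. the lid is shut (all of step 1 and value of joint lid below 0.03 rad), for 0.2 s.
3. the knob has been turned backwards until it dropped into the thread (value of joint lid below 0.03 rad and value of joint clamp_knob below -0.05 rad and value of joint clamp_lift below 0.0055 m), for 0.1 s.
4. the knob is wound forwards until tight (value of joint lid below 0.03 rad and value of joint clamp_knob above 2.35 rad and value of joint clamp_lift below 0.002 m), for 0.2 s.
5. the regulator sleeve is set to 4 (all of step 4 and value of joint reg_sleeve between 1.85 and 2.15 rad), for 0.2 s.
At the end, for the whole second after the job is handed in: every mould stands upright (within 0.2 rad) on the pot's floor, the lid is shut (below 0.03 rad), the knob is home and wound to at least 2.35 rad, the sleeve rests in the click stop of 4 (1.85 to 2.15 rad) (all of step 1 and all of step 5 and velocity of joint each of reg_sleeve, clamp_knob below 0.2 rad/s); the robot touches nothing.
It fails at once if a bystander on the bench is pushed aside by more than 6 cm (distance of any of bowl, abrasive, tin, calipers, spindle from where it was at the start of the episode above 0.06 m).
Of mould_1, mould_2, mould_3, mould_4 only 2 to 4 are there at a start; the rules pass over those that are not, and their reading is None.
At some moment in a run one of mould_1, mould_2, mould_3, mould_4 may be knocked a few centimetres aside while the robot is not near it.
Once in a run the grip may slacken for a moment while it holds something.
It also fails if it takes over 210 s, if anything falls off the work surface, if the arm or the gripper's body presses on something with over 40 N, if the wrist force passes 120 N, or if a joint passes its speed limit or range.

### The arm

A 7-joint arm with a two-finger parallel gripper is mounted at the origin on the work surface. World frame = base frame: x ahead of the robot, y to its left, z up, the work surface at z = 0. Lengths are in mm, angles in rad, forces in N, time in s.
With the tool pointing down it reaches from about 425 to 1025 mm from the base axis. Payload 3.6 kg.
Tool frame: the origin (TCP) lies between the finger pads; the fingertips stand 11 mm ahead of it and the grasp point (between the pads) lies 8 mm behind it; z points along the fingers, y is the direction in which the jaws open and shut (so a half turn about z gives the same grasp; the last joint's range is limited). The gripper opens to 85 mm and grips with 20 to 120 N. Pads are 22 mm wide; open, the fingers measure 114 mm over their backs; the gripper's body (76 mm by 85 mm) begins 54 mm behind the grasp point. The pads swing forward as they close: fully open they stand 13 mm farther back than shut.
Start: joints at [-1.403, 0.591, 0.048, 1.609, -0.033, 0.943, -0.034], TCP at [187.639, 700.301, 242.302] pointing down, gripper open.
Joint ranges: [-2.69, 2.69], [-0.47, 2.24], [-1.27, 1.36], [0.19, 2.51], [-1.53, 4.68], [0.08, 2.07], [-3.09, 3.09]. Speed limits (rad/s): [2.57, 2.57, 3.14, 3.14, 3.14, 3.14, 3.14].

### API

Orientations are given as a 3x3 rotation matrix whose columns are the frame's x, y, z axes.
In Python, from workcell import r, viewer gives the robot as it stands.
- The arm moves only by the tool drive_tool, never from a script. Its argument "increments" is a list of rows, each a list of 5 numbers: the shift along the tool's x, y, z in m, then the turn about the tool's z in rad, then the gripper's target within -1 to 1 (shut at 1, half-way at 0, fully open at -1). In form: [[dx, dy, dz, twist, jaw], ...]. A call has 1 to 8 rows; each row is the pose to reach, as a shift and turn from the pose commanded when the call began, along the tool's axes at that moment; what a row does not reach only later rows make up. A row lasts 1/12 s, in which the tool goes at most 41.7 mm and 7.16 degrees, less where a joint would pass 70% of its speed; a pose out of reach is approached as far as the arm can. A call with a gripper value outside its range is refused whole. The fingers move at their own pace and stop on an object; "squeeze" is the grip in N (left out, the last holds). Time passes only in rows, so rows that repeat a pose let the fingers close. It gives the time, the measured TCP pose, the force and the opening at its end, in the units of the state.
- r.observe(): the state, without advancing time (a new reading comes with each control period).
- viewer.get_image(name): name is "scene" or "top"; returns (picture, depth): 480x640x3 uint8, red, green, blue; 480x640 float32, mm along the optical axis (not along the pixel's ray), 0 where there is no reading.
- viewer.camera_params(name): a dict with "fov_y" (degrees; the focal length in pixels is half the picture's height over the tangent of half this angle, whatever the lens; pixels are square), "cx", "cy" (the principal point, pixels), "R" (3x3) and "t" (3): a world point X has camera coordinates R X + t. Camera axes: x right, y down, z forward; pixel columns grow to the right and rows downward; lengths in mm; the calibration is good to about 2 mm. A picture is of the moment at which its call begins. camera_params takes no time and is no camera call.
- r.sign_off(): hands the job in, once; it reports no verdict.
The state is a dict: "t": time; "joint_positions": joint angles; "joint_velocities": joint speeds; "tau": joint torques, N m; "position": TCP position; "eef_rot": TCP orientation; "wrist_force": force on the tool from outside, world axes, zero at the start; "ft_torque": the same for the moment, N m; "grip_width": finger opening in mm.
Only numpy, scipy, OpenCV 4.12 (cv2) and the standard library are available. Lean on these libraries where they do the work, as an engineer would, in place of code of your own. Each camera call takes 0.05 s, during which the arm holds its last target. There are 200 camera calls.

## Working session

There is one attempt and no reset: what is moved stays moved. The work goes in short steps, Python scripts to look and compute and a tool call to move; the robot and the scene stay as the last step left them, time stands still between calls to the robot, and variables do not carry over. Pictures are saved under pics/ and viewed, about 12 in all and at most 16, crops included, and the job is handed in when it is done.

Besides the shell and the picture viewer there is one more tool, called after "Emit:" as name([rows], argument=value, ...), one row to a line, values as JSON. drive_tool: Moves the arm, as the interface text tells. Its arguments: {"type":"object","properties":{"increments":{"type":"array"},"squeeze":{"type":"number"}},"required":["increments"]}

```bash
mkdir -p pics; ls; cat > h.py <<'E'
import numpy as np, cv2
from workcell import r, viewer
def cam(n):
    p=viewer.camera_params(n); f=240/np.tan(np.radians(p['fov_y'])/2)
    return p,f
def shot(n,name=None):
    im,d=viewer.get_image(n)
    if name: cv2.imwrite('pics/%s.png'%name,im[:,:,::-1])
    return im,d
def plane(n,u,v,z):
    p,f=cam(n);R=np.array(p['R']);t=np.array(p['t']);c=-R.T@t
    d=R.T@np.array([(u-p['cx'])/f,(v-p['cy'])/f,1.]);return c+d*(z-c[2])/d[2]
def depthpts(n,d):
    p,f=cam(n);R=np.array(p['R']);t=np.array(p['t'])
    v,u=np.indices(d.shape);X=np.stack([(u-p['cx'])/f*d,(v-p['cy'])/f*d,d],-1)
    return (X-t)@R
def proj(n,X):
    p,f=cam(n);c=np.array(p['R'])@np.array(X,float)+np.array(p['t']);return c[0]/c[2]*f+p['cx'],c[1]/c[2]*f+p['cy']
E
python3 - <<'E'
from h import *
for n in('scene','top'):
    shot(n,n+'0');p,f=cam(n);print(n,p,f)
s=r.observe();print(s)
E
```

```text
pics
scene {'fov_y': 50.2893665525922, 'cx': 330.3144956303334, 'cy': 244.65910374396532, 'R': array([[ 0.31750224,  0.94809536,  0.0175362 ],
       [ 0.54512276, -0.16735872, -0.82148173],
       [-0.77590818,  0.27038167, -0.56996513]]), 't': array([-194.93132566, -209.606357  , 1659.76783725])} 511.3067225255525
top {'fov_y': 53.13888274582879, 'cx': 315.73075381776056, 'cy': 242.0682052191297, 'R': array([[ 0.00908168, -0.99983735, -0.01558187],
       [-0.99268453, -0.00713838, -0.12052577],
       [ 0.12039493,  0.01656246, -0.9925879 ]]), 't': array([  21.13226683,  541.38429135, 1192.60062847])} 479.90806604181677
{'t': 0.1, 'joint_positions': array([-1.40248806,  0.59203591,  0.0482986 ,  1.60969314, -0.03331361,
        0.94267271, -0.03367578]), 'joint_velocities': array([ 0.00040465, -0.00200581,  0.0023904 , -0.00192498, -0.00041076,
        0.00032659,  0.00038029]), 'tau': array([ 4.03103797e-03, -5.50001657e+01,  1.55305009e+00, -1.98827273e+01,
        9.72131733e-03,  3.78506840e-03,  3.22882201e-06]), 'position': array([187.44731426, 699.60895159, 241.24923299]), 'eef_rot': array([[-9.65949757e-01,  2.58729375e-01, -4.22033280e-04],
       [ 2.58729701e-01,  9.65947775e-01, -1.95933269e-03],
       [-9.92748146e-05, -2.00180948e-03, -9.99997991e-01]]), 'wrist_force': array([-1.53090928,  0.31808405,  0.09329648]), 'ft_torque': array([-0.00515282,  0.03627065,  0.00474665]), 'grip_width': 85.63280231652669}
```

View pics/scene0.png

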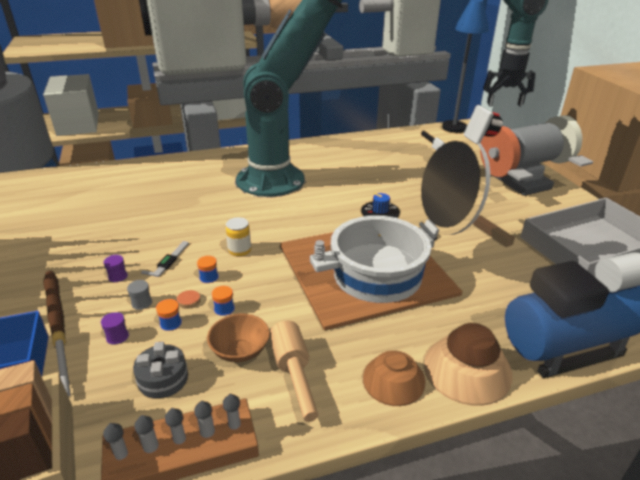

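View pics/top0.png

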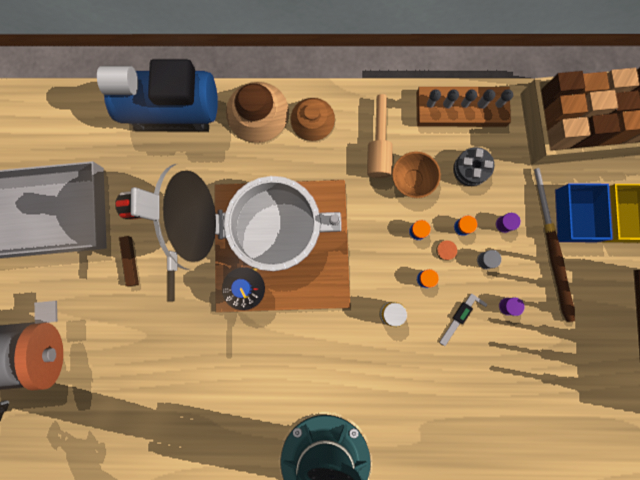

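Three blue/orange moulds are visible in the top view, at (421,229), (467,225) and (428,278). The flat abrasive disc is at (447,250). The pot is centred near (272,223) with its lid open to the left, the regulator is at (243,288), and the lid handle is at about (172,280).

```bash
cat >> h.py <<'E'
def moulds(im,box=None):
    hsv=cv2.cvtColor(im,cv2.COLOR_RGB2HSV)
    m=cv2.inRange(hsv,(5,200,150),(18,255,255))
    if box: k=np.zeros_like(m);k[box[1]:box[3],box[0]:box[2]]=255;m&=k
    n,l,st,c=cv2.connectedComponentsWithStats(m)
    return [(c[i],st[i][4],st[i][2:4]) for i in range(1,n) if st[i][4]>60]
E
python3 - <<'E'
from h import *
im,d=shot('top');P=depthpts('top',d)
print(P[229,421],P[60,600],P[330,450])
for c,a,b in moulds(im): 
    u,v=c.round().astype(int); print(c.round(1),a,b,plane('top',*c,50).round(1),P[v,u].round(1))
# rim: points with z 105..116
for lo,hi in((104,114),):
    m=((P[...,2]>lo)&(P[...,2]<hi)&(d>0)).astype(np.uint8); m[:, :215]=0;m[:,325:]=0;m[270:]=0;m[:170]=0
    Q=P[m>0]; A=np.c_[2*Q[:,:2],np.ones(len(Q))];s=np.linalg.lstsq(A,(Q[:,:2]**2).sum(1),rcond=None)[0]
    print('rim',len(Q),s[:2],np.sqrt(s[2]+s[:2]@s[:2]),Q[:,2].mean())
# regulator: blue sleeve top
hsv=cv2.cvtColor(im,cv2.COLOR_RGB2HSV)
m=cv2.inRange(hsv,(100,120,80),(125,255,255));m[:265]=0;m[315:]=0;m[:,:210]=0;m[:,280:]=0
n,l,st,c=cv2.connectedComponentsWithStats(m)
for i in range(1,n):
  if st[i][4]>50: print('reg',c[i],st[i],plane('top',*c[i],133))
# stud
m=((P[...,2]>60)&(P[...,2]<170));m[:, :326]=0;m[:,345:]=0;m[:205]=0;m[240:]=0
print('stud',P[m].mean(0),np.median(P[m],0),P[m].max(0),P[m].min(0))
for v in range(208,236,3): print(v,[tuple(P[v,u].round().astype(int)) for u in range(318,344,4)])
# wooden board corners
big=cv2.resize(im[170:320,110:350],None,fx=3.3,fy=3.3,interpolation=cv2.INTER_CUBIC)
cv2.imwrite('pics/crop1.png',big[:,:,::-1])
# lid handle
for v in range(255,305,5): print(v,[tuple(P[v,u].round().astype(int)) for u in range(162,182,3)])
E
```

```text
[ 573.89303464 -239.10857288   51.81345392] [ 1443.11864907 -1191.69844516  -747.93052593] [ 321.75023706 -317.33366877    6.47892311]
[467.6 223.9] 242 [18 17] [ 587.9 -356.7   50. ] [ 586.9 -356.    55.1]
[421.1 228.6] 238 [17 18] [ 575.2 -239.7   50. ] [ 573.9 -239.1   51.8]
[429. 278.] 242 [17 17] [ 451.2 -257.1   50. ] [ 451.1 -256.7   52. ]
rim 1820 [577.38470285 131.7093307 ] 107.71949621182428 109.94270896477302
reg [240.74230769 287.30769231] [231 279  21  19 260] [421.95931426 197.09502712 133.        ]
stud [580.40914388 -16.70738001 110.68876277] [578.25158976 -16.52542988  99.61540556] [6.05600893e+02 1.19198295e-01 1.46603342e+02] [560.30073517 -34.58420832  83.37700351]
208 [(np.int64(633), np.int64(21), np.int64(14)), (np.int64(634), np.int64(10), np.int64(12)), (np.int64(633), np.int64(0), np.int64(15)), (np.int64(632), np.int64(-11), np.int64(19)), (np.int64(633), np.int64(-21), np.int64(16)), (np.int64(633), np.int64(-31), np.int64(17)), (np.int64(633), np.int64(-42), np.int64(15))]
211 [(np.int64(625), np.int64(21), np.int64(15)), (np.int64(625), np.int64(10), np.
[... 5431 characters left out ...]
, (np.int64(417), np.int64(378), np.int64(1))]
295 [(np.int64(404), np.int64(425), np.int64(0)), (np.int64(404), np.int64(417), np.int64(-1)), (np.int64(401), np.int64(316), np.int64(287)), (np.int64(401), np.int64(309), np.int64(290)), (np.int64(402), np.int64(307), np.int64(279)), (np.int64(404), np.int64(384), np.int64(4)), (np.int64(404), np.int64(377), np.int64(1))]
300 [(np.int64(391), np.int64(424), np.int64(-1)), (np.int64(391), np.int64(414), np.int64(7)), (np.int64(392), np.int64(316), np.int64(287)), (np.int64(392), np.int64(310), np.int64(288)), (np.int64(392), np.int64(307), np.int64(277)), (np.int64(391), np.int64(385), np.int64(0)), (np.int64(391), np.int64(377), np.int64(0))]
```

View pics/crop1.png

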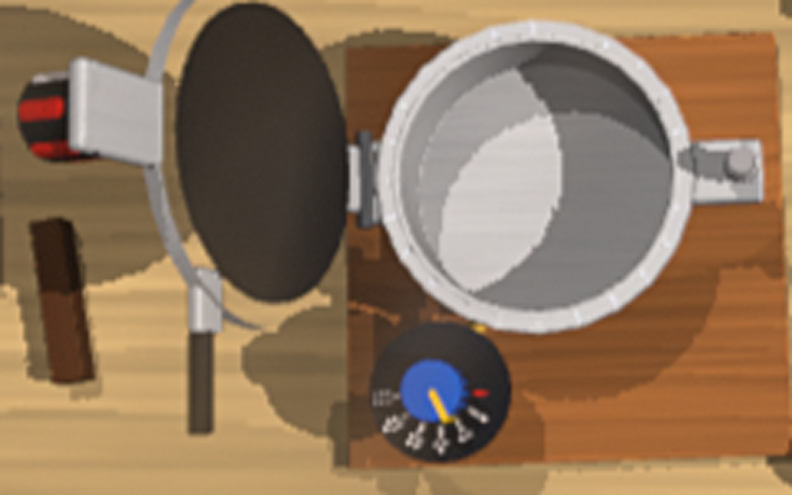

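The pot axis is near (577,132) with a yaw of about +3°. The regulator is near (420,198). First I square the tool to the world axes and lift it.

Emit:
drive_tool([
  [0,0,-0.04,-0.1,-1],
  [0,0,-0.08,-0.2,-1],
  [0,0,-0.12,-0.262,-1],
  [0,0,-0.16,-0.262,-1],
  [0,0,-0.18,-0.262,-1],
  [0,0,-0.18,-0.262,-1],
])

```text
t: 0.65
position: [188.4, 702.8, 429.7]
eef_rot: [[-1.0, 0.0, 0.003], [0.0, 1.0, 0.012], [-0.003, 0.012, -1.0]]
wrist_force: [0.0, 0.2, 0.6]
grip_width: 85.6
```

```bash
cat >> h.py <<'E'
def to(x=None,y=None,z=None):
    s=r.observe();p=s['position'];R=s['eef_rot'];T=np.array([p[i] if v is None else v for i,v in enumerate((x,y,z))])
    print('t',round(s['t'],2),'pos',p.round(1),'yaw(tool y from world y)',round(float(np.arctan2(-R[0,1],R[1,1])),3),'tilt',R[:2,2].round(3),'w',round(s['grip_width'],1),'F',s['wrist_force'].round(1),'| inc',((R.T@(T-p))/1000).round(4))
E
python3 - <<'E'
from h import *
to(575,-240,250)
im,d=shot('top');P=depthpts('top',d)
m=(P[...,2]>128)&(P[...,2]<150);m[:, :318]=0;m[:,345:]=0;m[:205]=0;m[240:]=0
print('stud',P[m].mean(0),m.sum())
# board edge: brown mask
hsv=cv2.cvtColor(im,cv2.COLOR_RGB2HSV)
m=cv2.inRange(hsv,(4,110,60),(14,220,200));k=np.zeros_like(m);k[175:315,212:352]=255;m&=k
m=cv2.morphologyEx(m,cv2.MORPH_CLOSE,np.ones((9,9)))
c=max(cv2.findContours(m,0,2)[0],key=cv2.contourArea)[:,0]
W=np.array([plane('top',*q,15)[:2] for q in c]);box=cv2.minAreaRect(W.astype(np.float32));print(box)
E
```

```text
t 0.65 pos [188.4 702.8 429.7] yaw(tool y from world y) -0.0 tilt [0.003 0.012] w 85.6 F [0.  0.2 0.6] | inc [-0.3863 -0.9448  0.1694]
stud [582.95942092 -19.31813745 139.89850136] 80
((535.372802734375, 116.02631378173828), (335.4437255859375, 344.6744079589844), 2.5475330352783203)
```

Emit:
drive_tool([
  [-0.019,-0.037,0,0,-1],
  [-0.038,-0.074,0,0,-1],
  [-0.057,-0.111,0,0,-1],
  [-0.076,-0.148,0,0,-1],
  [-0.095,-0.185,0,0,-1],
  [-0.114,-0.222,0,0,-1],
  [-0.133,-0.259,0,0,-1],
  [-0.152,-0.296,0,0,-1],
])

```text
t: 1.37
position: [339.6, 401.4, 420.3]
eef_rot: [[-1.0, -0.0, -0.002], [-0.0, 1.0, -0.003], [0.002, -0.003, -1.0]]
wrist_force: [1.3, -0.2, 0.2]
grip_width: 85.5
```

Emit:
drive_tool([
  [-0.02,-0.037,0,0,-1],
  [-0.04,-0.074,0,0,-1],
  [-0.06,-0.111,0,0,-1],
  [-0.08,-0.148,0,0,-1],
  [-0.09,-0.185,0,0,-1],
  [-0.1,-0.222,0,0,-1],
  [-0.11,-0.259,0,0,-1],
  [-0.12,-0.296,0,0,-1],
])

```text
t: 2.03
position: [458.7, 106.1, 420.6]
eef_rot: [[-1.0, -0.0, -0.003], [-0.0, 1.0, -0.001], [0.003, -0.001, -1.0]]
wrist_force: [0.1, 0.6, -0.4]
grip_width: 85.5
```

Emit:
drive_tool([
  [-0.013,-0.037,0.01,0,-1],
  [-0.026,-0.074,0.03,0,-1],
  [-0.039,-0.111,0.05,0,-1],
  [-0.052,-0.148,0.07,0,-1],
  [-0.065,-0.185,0.09,0,-1],
  [-0.078,-0.222,0.11,0,-1],
  [-0.091,-0.259,0.13,0,-1],
  [-0.1,-0.296,0.15,0,-1],
])

```text
t: 2.7
position: [555.7, -175.4, 276.7]
eef_rot: [[-1.0, -0.001, -0.003], [-0.001, 1.0, 0.0], [0.003, 0.0, -1.0]]
wrist_force: [1.2, 0.8, -0.5]
grip_width: 85.4
```

```bash
python3 - <<'E'
from h import *
to(575,-240,130)
im,d=shot('top')
for c,a,b in moulds(im): print(c.round(1),a,plane('top',*c,50).round(1))
im,d=shot('scene')
for c,a,b in moulds(im): print(c.round(1),a,plane('scene',*c,45).round(1))
E
```

```text
t 2.7 pos [ 555.7 -175.4  276.7] yaw(tool y from world y) 0.001 tilt [-0.003  0.   ] w 85.4 F [ 1.2  0.8 -0.5] | inc [-0.0197 -0.0647  0.1466]
```

```bash
python3 - <<'E'
from h import *
a,_=shot('top');b,_=shot('scene')
cv2.imwrite('pics/both.png',np.vstack([a,b])[:,:,::-1][::2,::2].copy())
print(a.mean(),b.mean())
for im in(a,b):
  print([ (c.round(1),ar) for c,ar,_ in moulds(im)])
E
```

```text
129.17090060763888 118.0731467013889
[]
[(array([169. , 310.3]), np.int32(64))]
```

View pics/both.png

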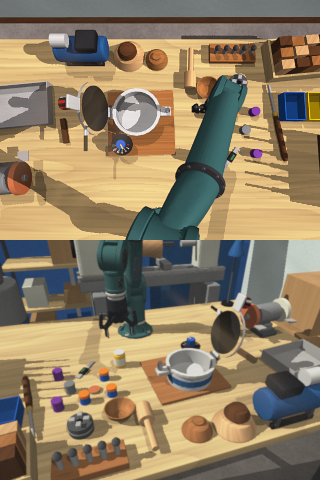

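Top half: the arm hides the moulds from the top camera. Bottom half: the scene camera still shows all three near their places, so I will loosen the mask for that view.

```bash
cat >> h.py <<'E'
def smoulds(im,d=None):
    hsv=cv2.cvtColor(im,cv2.COLOR_RGB2HSV);m=cv2.inRange(hsv,(4,170,190),(18,255,255));m[:, 450:]=0
    n,l,st,c=cv2.connectedComponentsWithStats(m);P=None if d is None else depthpts('scene',d)
    for i in range(1,n):
        if st[i][4]>40:
            print('scene',c[i].round(1),st[i][4],'z45:',plane('scene',*c[i],45).round(1), '' if P is None else np.median(P[l==i],0).round(1))
E
python3 - <<'E'
from h import *
smoulds(*shot('scene'))
E
```

```text
scene [205.9 261.6] 175 z45: [ 447.4 -257.5   45. ] [ 456.8 -257.9   51.3]
scene [221.5 292.8] 211 z45: [ 573.1 -239.7   45. ] [ 581.2 -240.3   51.3]
scene [166.6 306.5] 259 z45: [ 583.5 -357.1   45. ] [ 591.3 -356.6   51.2]
```

Emit:
drive_tool([
  [-0.01,-0.03,0.03,0,-1],
  [-0.018,-0.06,0.06,0,-1],
  [-0.018,-0.062,0.1,0,-1],
  [-0.018,-0.062,0.14,0,-1],
  [-0.018,-0.062,0.14,0,-1],
  [-0.018,-0.062,0.14,0,-1],
])

```text
t: 3.45
position: [573.1, -233.4, 138.2]
eef_rot: [[-1.0, -0.003, -0.005], [-0.003, 1.0, 0.003], [0.005, 0.003, -1.0]]
wrist_force: [0.2, 0.1, 0.7]
grip_width: 85.1
```

```bash
python3 -c "
from h import *
to(575,-240,30)"
```

```text
t 3.45 pos [ 573.1 -233.4  138.2] yaw(tool y from world y) 0.003 tilt [-0.005  0.003] w 85.1 F [0.2 0.1 0.7] | inc [-0.0024 -0.0069  0.1082]
```

Emit:
drive_tool([
  [-0.002,-0.006,0.03,0,-1],
  [-0.002,-0.006,0.065,0,-1],
  [-0.002,-0.006,0.095,0,-1],
  [-0.002,-0.006,0.108,0,-1],
  [-0.002,-0.006,0.108,0,-1],
  [-0.002,-0.006,0.108,0,0.4],
  [-0.002,-0.006,0.108,0,0.4],
  [-0.002,-0.006,0.108,0,0.4],
], squeeze=40)

```text
t: 4.12
position: [578.1, -242.8, 34.1]
eef_rot: [[-1.0, -0.001, 0.004], [-0.001, 1.0, -0.001], [-0.004, -0.001, -1.0]]
wrist_force: [-0.9, 1.4, 2.0]
grip_width: 51.7
```

Emit:
drive_tool([
  [0,0,0,0,0.4],
  [0,0,0,0,0.4],
  [0,0,0,0,0.4],
  [0,0,0,0,0.4],
  [0,0,0,0,0.4],
])

```text
t: 4.53
position: [577.9, -242.7, 34.0]
eef_rot: [[-1.0, -0.0, 0.004], [-0.0, 1.0, -0.001], [-0.004, -0.001, -1.0]]
wrist_force: [-0.4, 1.2, 7.1]
grip_width: 44.9
```

```bash
python3 -c "
from h import *
to(577,132,190)"
```

```text
t 4.53 pos [ 577.9 -242.7   34. ] yaw(tool y from world y) 0.0 tilt [ 0.004 -0.001] w 44.9 F [-0.4  1.2  7.1] | inc [ 2.000e-04  3.746e-01 -1.562e-01]
```

Emit:
drive_tool([
  [0,0,-0.04,0,0.4],
  [0,0,-0.08,0,0.4],
  [0,0,-0.12,0,0.4],
  [0,0.01,-0.16,0,0.4],
  [-0.01,0.04,-0.175,0,0.4],
  [-0.02,0.08,-0.175,0,0.4],
  [-0.03,0.12,-0.175,0,0.4],
  [-0.04,0.16,-0.175,0,0.4],
])

```text
t: 5.2
position: [616.8, -81.1, 208.6]
eef_rot: [[-1.0, 0.001, 0.003], [0.001, 1.0, 0.0], [-0.003, 0.0, -1.0]]
wrist_force: [0.3, 0.2, -0.9]
grip_width: 44.5
```

Emit:
drive_tool([
  [-0.005,0.04,0,0,0.4],
  [-0.01,0.08,0,0,0.4],
  [-0.015,0.12,0,0,0.4],
  [-0.017,0.16,0,0,0.4],
  [-0.017,0.19,0,0,0.4],
  [-0.017,0.212,0,0,0.4],
  [-0.017,0.212,0,0,0.4],
  [-0.017,0.212,0,0,0.4],
])

```text
t: 5.87
position: [633.0, 132.0, 207.2]
eef_rot: [[-1.0, -0.004, 0.001], [-0.004, 1.0, 0.001], [-0.001, 0.001, -1.0]]
wrist_force: [0.7, -0.7, -1.0]
grip_width: 44.9
```

```bash
python3 -c "
from h import *
to(635,132,68)
im,d=shot('top')
for c,a,b in moulds(im): print(c.round(1),a,plane('top',*c,50).round(1))
"
```

```text
t 5.87 pos [633.  132.  207.2] yaw(tool y from world y) 0.004 tilt [0.001 0.001] w 44.9 F [ 0.7 -0.7 -1. ] | inc [-1.900e-03 -1.000e-04  1.392e-01]
[268.7 197.1] 82 [653.8 146.3  50. ]
[467.5 223.9] 243 [ 587.9 -356.4   50. ]
[429. 278.] 242 [ 451.2 -257.1   50. ]
```

Emit:
drive_tool([
  [-0.002,0,0.035,0,0.4],
  [-0.002,0,0.07,0,0.4],
  [-0.002,0,0.1,0,0.4],
  [-0.002,0,0.12,0,0.4],
  [-0.002,0,0.13,0,0.4],
  [-0.002,0,0.136,0,0.4],
  [-0.002,0,0.139,0,0.4],
  [-0.002,0,0.139,0,0.4],
])

```text
t: 6.58
position: [636.0, 128.7, 68.2]
eef_rot: [[-1.0, 0.001, 0.001], [0.001, 1.0, -0.0], [-0.001, -0.0, -1.0]]
wrist_force: [-0.2, 0.5, -0.1]
grip_width: 45.1
```

```bash
python3 -c "
from h import *
to(635,132,68)
"
```

```text
t 6.58 pos [636.  128.7  68.2] yaw(tool y from world y) -0.001 tilt [ 0.001 -0.   ] w 45.1 F [-0.2  0.5 -0.1] | inc [0.001  0.0033 0.0002]
```

No contact yet. I'll ease down 3 mm, release, rise and move to mould 2.

Emit:
drive_tool([
  [0,0.002,0.001,0,0.4],
  [0,0.002,0.003,0,0.4],
  [0,0.002,0.003,0,0],
  [0,0.002,0.003,0,-0.4],
  [0,0.002,0.003,0,-0.45],
  [0,0.002,0.003,0,-0.45],
  [0,0.002,0.003,0,-0.45],
  [0,0.002,0.003,0,-0.45],
])

```text
t: 7.25
position: [635.2, 131.8, 64.5]
eef_rot: [[-1.0, -0.0, 0.0], [-0.0, 1.0, 0.0], [-0.0, 0.0, -1.0]]
wrist_force: [-0.2, -0.2, 1.2]
grip_width: 62.4
```

Emit:
drive_tool([
  [0,0,-0.02,0,-0.45],
  [0,0,-0.06,0,-0.45],
  [0,0,-0.1,0,-0.45],
  [0,0,-0.14,0,-0.45],
  [0.005,-0.03,-0.14,0,-1],
  [0.01,-0.07,-0.14,0,-1],
  [0.015,-0.11,-0.14,0,-1],
  [0.02,-0.15,-0.14,0,-1],
])

```text
t: 7.92
position: [614.9, -19.3, 204.8]
eef_rot: [[-1.0, -0.002, 0.001], [-0.002, 1.0, 0.0], [-0.001, 0.0, -1.0]]
wrist_force: [0.6, -1.1, 0.1]
grip_width: 85.2
```

Emit:
drive_tool([
  [0.005,-0.04,0,0,-1],
  [0.01,-0.08,0,0,-1],
  [0.015,-0.12,0,0,-1],
  [0.02,-0.16,0,0,-1],
  [0.025,-0.2,0.01,0,-1],
  [0.028,-0.24,0.03,0,-1],
  [0.028,-0.28,0.05,0,-1],
  [0.028,-0.32,0.07,0,-1],
])

```text
t: 8.58
position: [586.8, -332.0, 137.9]
eef_rot: [[-1.0, 0.0, 0.0], [0.0, 1.0, 0.0], [-0.0, 0.0, -1.0]]
wrist_force: [0.8, 0.8, 0.6]
grip_width: 84.8
```

```bash
python3 -c "
from h import *
to(588,-357,30)
im,d=shot('top')
for c,a,b in moulds(im): print(c.round(1),a,plane('top',*c,50).round(1),plane('top',*c,83).round(1))
smoulds(*shot('scene'))
"
```

```text
t 8.58 pos [ 586.8 -332.   137.9] yaw(tool y from world y) -0.0 tilt [0. 0.] w 84.8 F [0.8 0.8 0.6] | inc [-0.0011 -0.0251  0.1079]
[272.1 199.8] 121 [646.9 137.4  50. ] [639.9 133.8  83. ]
[464.9 224.9] 113 [ 585.3 -349.7   50. ] [ 580. -340.   83.]
scene [206. 262.] 165 z45: [ 448.8 -257.5   45. ] [ 458.9 -258.5   51.3]
scene [166.6 306.6] 259 z45: [ 583.8 -357.    45. ] [ 591.6 -356.5   51.2]
```

Emit:
drive_tool([
  [-0.001,-0.022,0,0,-1],
  [-0.001,-0.022,0.03,0,-1],
  [-0.001,-0.022,0.065,0,-1],
  [-0.001,-0.022,0.095,0,-1],
  [-0.001,-0.022,0.105,0,-1],
  [-0.001,-0.022,0.105,0,-1],
  [-0.001,-0.022,0.105,0,0.4],
  [-0.001,-0.022,0.105,0,0.4],
])

```text
t: 9.35
position: [589.6, -353.0, 35.5]
eef_rot: [[-1.0, -0.0, 0.003], [-0.0, 1.0, -0.002], [-0.003, -0.002, -1.0]]
wrist_force: [0.1, 0.2, -0.1]
grip_width: 63.7
```

Emit:
drive_tool([
  [0,0,0,0,0.4],
  [0,0,0,0,0.4],
  [0,0,0,0,0.4],
  [0,0,0,0,0.4],
  [0,0,0,0,0.4],
  [0,0,0,0,0.4],
])

```text
t: 9.85
position: [589.9, -353.5, 36.2]
eef_rot: [[-1.0, -0.0, 0.004], [-0.0, 1.0, -0.003], [-0.004, -0.003, -1.0]]
wrist_force: [0.7, -0.2, 6.0]
grip_width: 44.5
```

Emit:
drive_tool([
  [0,0,-0.04,0,0.4],
  [0,0,-0.08,0,0.4],
  [0,0,-0.12,0,0.4],
  [0,0.01,-0.16,0,0.4],
  [0,0.04,-0.175,0,0.4],
  [0,0.08,-0.175,0,0.4],
  [0,0.12,-0.175,0,0.4],
  [0,0.16,-0.175,0,0.4],
])

```text
t: 10.52
position: [588.0, -190.6, 209.9]
eef_rot: [[-1.0, 0.001, 0.002], [0.001, 1.0, 0.0], [-0.002, 0.0, -1.0]]
wrist_force: [1.2, 1.0, -0.7]
grip_width: 44.8
```

```bash
python3 -c "
from h import *
to(577,132,205)"
```

```text
t 10.52 pos [ 588.  -190.6  209.9] yaw(tool y from world y) -0.001 tilt [0.002 0.   ] w 44.8 F [ 1.2  1.  -0.7] | inc [0.0113 0.3226 0.005 ]
```

Emit:
drive_tool([
  [0,0.04,0,0,0.4],
  [0.003,0.08,0,0,0.4],
  [0.005,0.12,0,0,0.4],
  [0.008,0.16,0,0,0.4],
  [0.011,0.2,0,0,0.4],
  [0.011,0.24,0,0,0.4],
  [0.011,0.28,0,0,0.4],
  [0.011,0.31,0,0,0.4],
])

```text
t: 11.18
position: [576.4, 122.5, 209.0]
eef_rot: [[-1.0, -0.004, 0.0], [-0.004, 1.0, 0.002], [-0.0, 0.002, -1.0]]
wrist_force: [0.7, 0.7, -1.6]
grip_width: 44.7
```

Emit:
drive_tool([
  [0,0.012,0,0,0.4],
  [0,0.012,0,0,0.4],
  [0,0.012,0.035,0,0.4],
  [0,0.012,0.07,0,0.4],
  [0,0.012,0.1,0,0.4],
  [0,0.012,0.12,0,0.4],
  [0,0.012,0.13,0,0.4],
  [0,0.012,0.136,0,0.4],
])

```text
t: 11.85
position: [576.7, 127.4, 71.6]
eef_rot: [[-1.0, 0.002, -0.002], [0.002, 1.0, -0.002], [0.002, -0.002, -1.0]]
wrist_force: [-0.4, -0.8, -0.9]
grip_width: 45.0
```

```bash
python3 -c "
from h import *
to(577,132,68)"
```

```text
t 11.85 pos [576.7 127.4  71.6] yaw(tool y from world y) -0.002 tilt [-0.002 -0.002] w 45.0 F [-0.4 -0.8 -0.9] | inc [-0.0003  0.0046  0.0036]
```

Emit:
drive_tool([
  [0,0.003,0.002,0,0.4],
  [0,0.003,0.0045,0,0.4],
  [0,0.003,0.0045,0,0],
  [0,0.003,0.0045,0,-0.4],
  [0,0.003,0.0045,0,-0.45],
  [0,0.003,0.0045,0,-0.45],
  [0,0.003,0.0045,0,-0.45],
  [0,0.003,0.0045,0,-0.45],
])

```text
t: 12.52
position: [577.4, 133.0, 68.4]
eef_rot: [[-1.0, -0.0, 0.001], [-0.0, 1.0, 0.0], [-0.001, 0.0, -1.0]]
wrist_force: [0.4, -0.2, 0.9]
grip_width: 62.1
```

Emit:
drive_tool([
  [0,0,-0.02,0,-0.45],
  [0,0,-0.06,0,-0.45],
  [0,0,-0.1,0,-0.45],
  [0,0,-0.14,0,-0.45],
  [0.005,-0.03,-0.14,0,-1],
  [0.01,-0.07,-0.14,0,-1],
  [0.02,-0.11,-0.14,0,-1],
  [0.03,-0.15,-0.14,0,-1],
])

```text
t: 13.18
position: [547.1, -18.1, 208.6]
eef_rot: [[-1.0, -0.002, 0.001], [-0.002, 1.0, 0.0], [-0.001, 0.0, -1.0]]
wrist_force: [0.1, -0.3, 0.3]
grip_width: 85.3
```

Emit:
drive_tool([
  [0.015,-0.035,0,0,-1],
  [0.03,-0.07,0,0,-1],
  [0.045,-0.105,0,0,-1],
  [0.06,-0.14,0,0,-1],
  [0.075,-0.175,0.01,0,-1],
  [0.09,-0.2,0.03,0,-1],
  [0.095,-0.22,0.05,0,-1],
  [0.095,-0.22,0.07,0,-1],
])

```text
t: 13.85
position: [450.3, -242.9, 138.2]
eef_rot: [[-1.0, 0.008, 0.002], [0.008, 1.0, -0.004], [-0.002, -0.004, -1.0]]
wrist_force: [0.2, 0.3, 0.4]
grip_width: 85.6
```

```bash
python3 -c "
from h import *
to(451,-257,30)
im,d=shot('top')
for c,a,b in moulds(im): print(c.round(1),a,plane('top',*c,50).round(1),plane('top',*c,83).round(1))
smoulds(*shot('scene'))
"
```

```text
t 13.85 pos [ 450.3 -242.9  138.2] yaw(tool y from world y) -0.008 tilt [ 0.002 -0.004] w 85.6 F [0.2 0.3 0.4] | inc [-0.0007 -0.0137  0.1083]
[273.6 202.2] 247 [640.6 133.5  50. ] [633.8 129.9  83. ]
[273.5 225. ] 216 [582.  132.7  50. ] [576.8 129.2  83. ]
scene [378.8 252.2] 173 z45: [533.1 152.5  45. ] [582.8 128.5  84.1]
scene [206.  261.6] 175 z45: [ 447.5 -257.2   45. ] [ 457.  -257.7   51.3]
scene [387.7 263.1] 110 z45: [581.  155.3  45. ] [628.9 130.8  84.5]
```

Emit:
drive_tool([
  [-0.001,-0.013,0,0,-1],
  [-0.001,-0.013,0.03,0,-1],
  [-0.001,-0.013,0.065,0,-1],
  [-0.001,-0.013,0.095,0,-1],
  [-0.001,-0.013,0.106,0,-1],
  [-0.001,-0.013,0.106,0,-1],
  [-0.001,-0.013,0.106,0,0.4],
  [-0.001,-0.013,0.106,0,0.4],
])

```text
t: 14.62
position: [454.7, -250.9, 33.8]
eef_rot: [[-1.0, -0.001, 0.003], [-0.001, 1.0, -0.002], [-0.003, -0.002, -1.0]]
wrist_force: [0.1, -0.5, 0.7]
grip_width: 63.7
```

Emit:
drive_tool([
  [0,0,0,0,0.4],
  [0,0,0,0,0.4],
  [0,0,0,0,0.4],
  [0,0,0,0,0.4],
  [0,0,0,0,0.4],
  [0,0,0,0,0.4],
])

```text
t: 15.12
position: [454.7, -251.3, 34.1]
eef_rot: [[-1.0, -0.0, 0.004], [-0.0, 1.0, -0.002], [-0.004, -0.002, -1.0]]
wrist_force: [-0.5, -0.4, 6.5]
grip_width: 45.0
```

Emit:
drive_tool([
  [0,0,-0.04,0,0.4],
  [0,0,-0.08,0,0.4],
  [0,0,-0.12,0,0.4],
  [0,0.01,-0.16,0,0.4],
  [-0.02,0.04,-0.175,0,0.4],
  [-0.04,0.075,-0.175,0,0.4],
  [-0.05,0.11,-0.175,0,0.4],
  [-0.06,0.15,-0.175,0,0.4],
])

```text
t: 15.78
position: [514.4, -99.3, 209.1]
eef_rot: [[-1.0, 0.001, 0.004], [0.001, 1.0, -0.0], [-0.004, -0.0, -1.0]]
wrist_force: [1.2, -0.4, -1.6]
grip_width: 45.0
```

```bash
python3 -c "
from h import *
to(518,131,205)"
```

```text
t 15.78 pos [514.4 -99.3 209.1] yaw(tool y from world y) -0.001 tilt [ 0.004 -0.   ] w 45.0 F [ 1.2 -0.4 -1.6] | inc [-0.0033  0.2303  0.004 ]
```

Emit:
drive_tool([
  [0,0.04,0,0,0.4],
  [-0.002,0.08,0,0,0.4],
  [-0.004,0.12,0,0,0.4],
  [-0.005,0.16,0,0,0.4],
  [-0.005,0.2,0,0,0.4],
  [-0.005,0.23,0,0,0.4],
  [-0.005,0.23,0,0,0.4],
  [-0.005,0.23,0,0,0.4],
])

```text
t: 16.45
position: [517.7, 132.8, 207.7]
eef_rot: [[-1.0, -0.006, 0.0], [-0.006, 1.0, 0.001], [-0.0, 0.001, -1.0]]
wrist_force: [-0.1, -0.8, -1.3]
grip_width: 44.7
```

Emit:
drive_tool([
  [0,0,0.035,0,0.4],
  [0,0,0.07,0,0.4],
  [0,0,0.1,0,0.4],
  [0,0,0.12,0,0.4],
  [0,0,0.13,0,0.4],
  [0,0,0.136,0,0.4],
  [0,0,0.139,0,0.4],
  [0,0,0.139,0,0.4],
])

```text
t: 17.12
position: [518.8, 129.3, 68.7]
eef_rot: [[-1.0, 0.001, 0.001], [0.001, 1.0, 0.0], [-0.001, 0.0, -1.0]]
wrist_force: [0.8, 0.5, -0.4]
grip_width: 44.9
```

```bash
python3 -c "
from h import *
to(520,131,67)"
```

```text
t 17.12 pos [518.8 129.3  68.7] yaw(tool y from world y) -0.001 tilt [0.001 0.   ] w 44.9 F [ 0.8  0.5 -0.4] | inc [-0.0012  0.0017  0.0017]
```

Release, rise, then back away to see.

Emit:
drive_tool([
  [0,0.001,0.001,0,0.4],
  [0,0.001,0.0025,0,0.4],
  [0,0.001,0.0025,0,0],
  [0,0.001,0.0025,0,-0.4],
  [0,0.001,0.0025,0,-0.45],
  [0,0.001,0.0025,0,-0.45],
  [0,0.001,0.0025,0,-0.45],
  [0,0.001,0.0025,0,-0.45],
])

```text
t: 17.78
position: [518.2, 131.0, 65.7]
eef_rot: [[-1.0, -0.0, 0.0], [-0.0, 1.0, 0.0], [-0.0, 0.0, -1.0]]
wrist_force: [0.6, -0.3, 0.1]
grip_width: 61.9
```

Emit:
drive_tool([
  [0,0,-0.02,0,-0.45],
  [0,0,-0.06,0,-0.45],
  [0,0,-0.1,0,-0.45],
  [0,0,-0.14,0,-0.45],
  [0.01,-0.03,-0.15,0,-0.7],
  [0.02,-0.06,-0.18,0,-0.7],
  [0.04,-0.09,-0.21,0,-0.7],
  [0.06,-0.12,-0.24,0,-0.7],
])

```text
t: 18.45
position: [462.8, 17.4, 298.7]
eef_rot: [[-1.0, -0.0, -0.0], [-0.0, 1.0, -0.001], [0.0, -0.001, -1.0]]
wrist_force: [1.4, 0.1, 1.1]
grip_width: 72.7
```

```bash
python3 -c "
from h import *
to(436,311,350)
im,d=shot('top','top2')
for c,a,b in moulds(im): print(c.round(1),a,plane('top',*c,50).round(1),plane('top',*c,83).round(1))
im,d=shot('scene');smoulds(im,d)
P=depthpts('top',shot('top')[1]); m=(P[...,2]>255)&(P[...,2]<310)&(P[...,0]<450)&(P[...,1]>250)&(P[...,1]<360);print(np.median(P[m],0),m.sum())
"
```

```text
t 18.45 pos [462.8  17.4 298.7] yaw(tool y from world y) 0.0 tilt [-0.    -0.001] w 72.7 F [1.4 0.1 1.1] | inc [ 0.0268  0.2936 -0.0515]
[273.6 202.2] 247 [640.6 133.5  50. ] [633.8 129.9  83. ]
[272.9 225.4] 239 [580.9 134.   50. ] [575.7 130.5  83. ]
[273.1 249.9] 243 [518.6 132.3  50. ] [515.2 128.8  83. ]
scene [368.4 238. ] 162 z45: [467.3 151.3  45. ] [521.3 127.1  84.4]
scene [378.6 251.6] 182 z45: [530.9 152.8  45. ] [581.2 128.8  84.1]
scene [387.5 263.2] 104 z45: [581.4 154.6  45. ] [629.7 130.2  84.7]
[419.41522164 312.14099662 286.28564236] 246
```

View pics/top2.png

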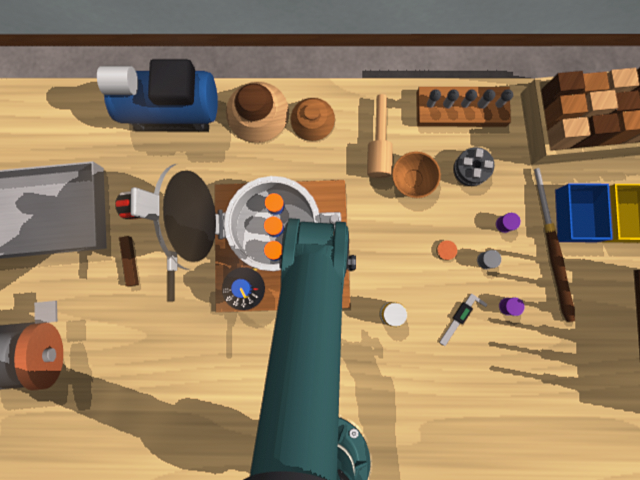

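All three moulds stand in the pot, with caps at (274,202), (273,225) and (273,250), and none are left on the bench. Next is the lid handle: bar centre about (421,312,281), lid angle about 1.85.

Emit:
drive_tool([
  [0,0.01,-0.03,0,-0.5],
  [0.005,0.04,-0.06,0,-0.5],
  [0.01,0.08,-0.07,0,-0.5],
  [0.02,0.12,-0.07,0,-0.5],
  [0.03,0.16,-0.07,0,-0.5],
  [0.04,0.2,-0.07,0,-0.5],
  [0.042,0.24,-0.07,0,-0.5],
  [0.042,0.27,-0.07,0,-0.5],
])

```text
t: 19.27
position: [419.0, 294.0, 366.5]
eef_rot: [[-1.0, -0.006, -0.002], [-0.006, 1.0, 0.001], [0.002, 0.001, -1.0]]
wrist_force: [0.7, 0.1, -0.0]
grip_width: 64.4
```

Emit:
drive_tool([
  [0,0.025,0,-0.044,-0.5],
  [0,0.025,0,-0.044,-0.5],
  [0,0.025,0,-0.044,-0.5],
  [0,0.025,0,-0.044,-0.5],
])

```text
t: 19.6
position: [421.0, 313.7, 366.5]
eef_rot: [[-0.999, -0.045, -0.001], [-0.045, 0.999, -0.002], [0.001, -0.002, -1.0]]
wrist_force: [0.2, -0.3, -0.3]
grip_width: 64.2
```

```bash
python3 -c "
from h import *
to(421,312,273)
im,d=shot('scene')
u,v=[int(q) for q in proj('scene',(421,312,281))]; print(u,v)
cv2.imwrite('pics/hnd.png',cv2.resize(im[max(0,v-75):v+75,u-100:u+100],None,fx=3,fy=3)[:,:,::-1])
"
```

```text
t 19.6 pos [421.  313.7 366.5] yaw(tool y from world y) 0.045 tilt [-0.001 -0.002] w 64.2 F [ 0.2 -0.3 -0.3] | inc [-0.0001 -0.0015  0.0935]
427 137
```

View pics/hnd.png

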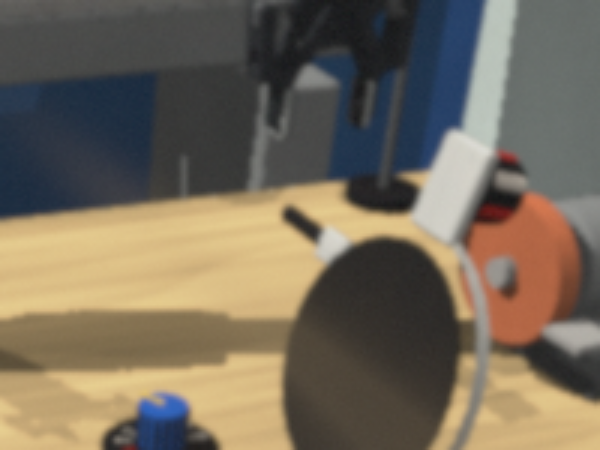

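The bar lies at the crop centre (300,225), as computed, with the open fingers straddling it above. I'll descend and pinch.

Emit:
drive_tool([
  [0,-0.001,0.03,0,-0.5],
  [0,-0.001,0.06,0,-0.5],
  [0,-0.001,0.08,0,-0.5],
  [0,-0.001,0.091,0,-0.5],
  [0,-0.001,0.091,0,-0.5],
  [0,-0.001,0.091,0,0.9],
  [0,-0.001,0.091,0,0.9],
  [0,-0.001,0.091,0,0.9],
], squeeze=40)

```text
t: 20.32
position: [422.5, 313.2, 278.2]
eef_rot: [[-0.999, -0.044, 0.002], [-0.044, 0.999, 0.002], [-0.002, 0.002, -1.0]]
wrist_force: [0.3, 0.7, -0.4]
grip_width: 28.2
```

Emit:
drive_tool([
  [0,0,0,0,0.9],
  [0,0,0,0,0.9],
  [0,0,0,0,0.9],
  [0,0,0,0,0.9],
  [0,0,0,0,0.9],
  [0,0,0,0,0.9],
  [0,0,0,0,0.9],
  [0,0,0,0,0.9],
])

```text
t: 20.98
position: [422.3, 315.1, 278.4]
eef_rot: [[-0.999, -0.045, 0.003], [-0.045, 0.999, 0.004], [-0.003, 0.004, -1.0]]
wrist_force: [-1.8, 3.9, 7.3]
grip_width: 13.4
```

```bash
python3 -c "
from h import *
f=lambda a:np.array([-180*np.cos(a)+12*np.sin(a),-(180*np.sin(a)+12*np.cos(a))])
th=np.linspace(1.87,0.03,41)
for c in range(5):
    print([ [float(q) for q in ((f(th[c*8+k])-f(th[c*8]))/1000).round(4)] for k in range(1,9)], th[c*8+8].round(2))
"
```

```text
[[-0.0078, -0.0028], [-0.0157, -0.0052], [-0.0238, -0.0073], [-0.0319, -0.009], [-0.0401, -0.0103], [-0.0484, -0.0112], [-0.0566, -0.0118], [-0.0649, -0.0119]] 1.5
[[-0.0083, 0.0002], [-0.0166, 0.0008], [-0.0248, 0.0018], [-0.033, 0.0031], [-0.0411, 0.0048], [-0.0491, 0.0069], [-0.0571, 0.0094], [-0.0649, 0.0122]] 1.13
[[-0.0077, 0.0032], [-0.0152, 0.0067], [-0.0225, 0.0106], [-0.0297, 0.0148], [-0.0366, 0.0193], [-0.0434, 0.0242], [-0.0499, 0.0293], [-0.0561, 0.0347]] 0.77
[[-0.006, 0.0057], [-0.0117, 0.0117], [-0.0172, 0.018], [-0.0224, 0.0245], [-0.0272, 0.0312], [-0.0318, 0.0381], [-0.036, 0.0453], [-0.0399, 0.0526]] 0.4
[[-0.0035, 0.0075], [-0.0067, 0.0152], [-0.0096, 0.023], [-0.0121, 0.0309], [-0.0142, 0.0389], [-0.0159, 0.047], [-0.0173, 0.0552], [-0.0183, 0.0634]] 0.03
```

Emit:
drive_tool([
  [0,-0.008,-0.003,0,0.9],
  [0,-0.016,-0.005,0,0.9],
  [0,-0.024,-0.007,0,0.9],
  [0,-0.032,-0.009,0,0.9],
  [0,-0.04,-0.01,0,0.9],
  [0,-0.048,-0.011,0,0.9],
  [0,-0.057,-0.012,0,0.9],
  [0,-0.065,-0.012,0,0.9],
])

```text
t: 21.65
position: [425.2, 252.7, 291.4]
eef_rot: [[-0.999, -0.046, 0.003], [-0.046, 0.999, 0.009], [-0.004, 0.009, -1.0]]
wrist_force: [-3.9, 7.5, 12.7]
grip_width: 13.5
```

```bash
python3 -c "
from h import *
to()"
```

```text
t 21.65 pos [425.2 252.7 291.4] yaw(tool y from world y) 0.046 tilt [0.003 0.009] w 13.5 F [-3.9  7.5 12.7] | inc [0. 0. 0.]
```

Going well; the lid follows. Next stretches.

Emit:
drive_tool([
  [0,-0.008,0,0,0.9],
  [0,-0.017,0.001,0,0.9],
  [0,-0.025,0.002,0,0.9],
  [0,-0.033,0.003,0,0.9],
  [0,-0.041,0.005,0,0.9],
  [0,-0.049,0.007,0,0.9],
  [0,-0.057,0.009,0,0.9],
  [0,-0.065,0.012,0,0.9],
])

```text
t: 22.32
position: [428.1, 184.2, 277.8]
eef_rot: [[-0.999, -0.045, 0.002], [-0.045, 0.999, 0.003], [-0.002, 0.003, -1.0]]
wrist_force: [-1.7, 2.0, 8.3]
grip_width: 13.1
```

Emit:
drive_tool([
  [0,-0.008,0.003,0,0.9],
  [0,-0.015,0.007,0,0.9],
  [0,-0.0225,0.0105,0,0.9],
  [0,-0.03,0.015,0,0.9],
  [0,-0.0365,0.0195,0,0.9],
  [0,-0.0435,0.024,0,0.9],
  [0,-0.05,0.0295,0,0.9],
  [0,-0.056,0.035,0,0.9],
])

```text
t: 22.98
position: [430.4, 126.3, 241.3]
eef_rot: [[-0.999, -0.044, 0.002], [-0.044, 0.999, 0.0], [-0.002, -0.0, -1.0]]
wrist_force: [2.3, 3.0, 1.3]
grip_width: 12.8
```

```bash
python3 -c "
from h import *
to()"
```

```text
t 22.98 pos [430.4 126.3 241.3] yaw(tool y from world y) 0.044 tilt [0.002 0.   ] w 12.8 F [2.3 3.  1.3] | inc [0. 0. 0.]
```

Emit:
drive_tool([
  [0,-0.006,0.006,0,0.9],
  [0,-0.0115,0.012,0,0.9],
  [0,-0.017,0.018,0,0.9],
  [0,-0.0225,0.0245,0,0.9],
  [0,-0.027,0.031,0,0.9],
  [0,-0.032,0.038,0,0.9],
  [0,-0.036,0.0455,0,0.9],
  [0,-0.04,0.0525,0,0.9],
])

```text
t: 23.65
position: [432.0, 86.9, 188.5]
eef_rot: [[-0.999, -0.044, 0.001], [-0.044, 0.999, 0.0], [-0.001, 0.0, -1.0]]
wrist_force: [5.7, 5.8, -1.5]
grip_width: 13.2
```

Emit:
drive_tool([
  [0,-0.0035,0.0075,0,0.9],
  [0,-0.0065,0.015,0,0.9],
  [0,-0.0095,0.023,0,0.9],
  [0,-0.012,0.031,0,0.9],
  [0,-0.014,0.039,0,0.9],
  [0,-0.016,0.047,0,0.9],
  [0,-0.017,0.053,0,0.9],
  [0,-0.018,0.058,0,0.9],
])

```text
t: 24.32
position: [432.7, 70.8, 130.5]
eef_rot: [[-0.999, -0.046, -0.0], [-0.046, 0.999, 0.002], [0.0, 0.002, -1.0]]
wrist_force: [2.7, 6.9, 4.6]
grip_width: 13.1
```

```bash
python3 -c "
from h import *
to(z=116)"
```

```text
t 24.32 pos [432.7  70.8 130.5] yaw(tool y from world y) 0.046 tilt [-0.     0.002] w 13.1 F [2.7 6.9 4.6] | inc [-0.     -0.      0.0145]
```

Emit:
drive_tool([
  [0,0,0.003,0,0.9],
  [0,0,0.006,0,0.9],
  [0,0,0.008,0,0.9],
  [0,0,0.01,0,0.9],
  [0,0,0.01,0,0.9],
])

```text
t: 24.73
position: [433.5, 70.6, 124.1]
eef_rot: [[-0.999, -0.046, 0.002], [-0.046, 0.999, 0.005], [-0.002, 0.005, -1.0]]
wrist_force: [-3.6, 5.8, 43.8]
grip_width: 13.1
```

Emit:
drive_tool([
  [0,0,0.002,0,0.9],
  [0,0,0.004,0,0.9],
  [0,0,0.004,0,0.9],
])

```text
t: 24.98
position: [434.1, 70.6, 120.7]
eef_rot: [[-0.999, -0.047, 0.003], [-0.047, 0.999, 0.005], [-0.003, 0.005, -1.0]]
wrist_force: [-3.8, 5.6, 49.8]
grip_width: 13.5
```

```bash
python3 -c "
from h import *
to(z=116)
im,d=shot('scene','lid'); P=depthpts('scene',d)
cv2.imwrite('pics/lidc.png',cv2.resize(im[160:330,270:470],None,fx=3,fy=3)[:,:,::-1])
"
```

```text
t 24.98 pos [434.1  70.6 120.7] yaw(tool y from world y) 0.047 tilt [0.003 0.005] w 13.5 F [-3.8  5.6 49.8] | inc [ 0.     -0.      0.0047]
```

View pics/lidc.png

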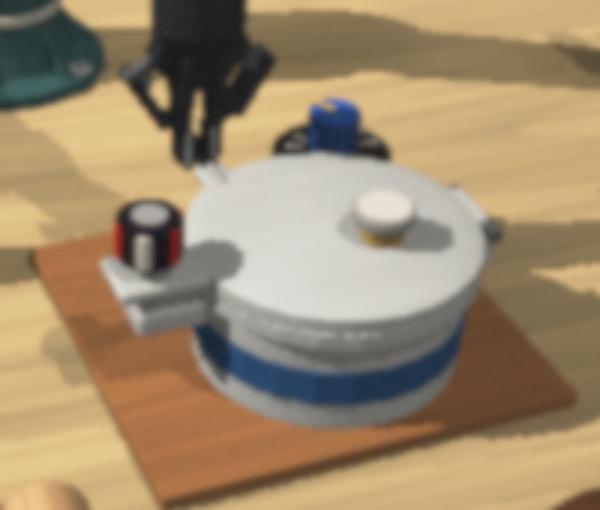

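The lid looks shut: the ear with the red/black knob sits at crop (150,235), and the push ended at 50 N. I'll check the lid's plane.

```bash
python3 -c "
from h import *
d=shot('scene')[1]; P=depthpts('scene',d)
c=np.array([577,132]); m=(np.hypot(P[...,0]-c[0],P[...,1]-c[1])<95)&(P[...,2]>100)&(P[...,2]<150)
Q=P[m]
for _ in range(4):
    A=np.c_[Q[:,0]-577,Q[:,1]-132,np.ones(len(Q))];s=np.linalg.lstsq(A,Q[:,2],rcond=None)[0];Q=Q[abs(Q[:,2]-A@s)<4]
print(s,len(Q))
"
```

```text
[-1.93808423e-03 -8.94171729e-04  1.32422929e+02] 2591
```

The lid is flat to within 0.001 rad, so it is shut. I'll release the handle and retreat.

Emit:
drive_tool([
  [0,0,-0.003,0,0.3],
  [0,0,-0.003,0,0],
  [0,0,-0.003,0,-0.3],
  [0,0,-0.003,0,-0.5],
  [0,0,-0.003,0,-0.5],
  [0,0,-0.003,0,-0.5],
])

```text
t: 25.58
position: [431.2, 68.5, 119.5]
eef_rot: [[-0.999, -0.044, -0.002], [-0.044, 0.999, -0.001], [0.003, -0.001, -1.0]]
wrist_force: [-0.2, 0.1, 0.8]
grip_width: 64.2
```

Emit:
drive_tool([
  [0,0,-0.02,0,-0.5],
  [0,0,-0.06,0,-0.5],
  [0,0,-0.1,0,-0.8],
  [0,0,-0.14,0,-0.9],
  [0,-0.03,-0.16,0,-0.9],
  [0,-0.06,-0.16,0,-0.9],
  [0,-0.09,-0.16,0,-0.9],
  [0,-0.12,-0.16,0,-0.9],
])

```text
t: 26.25
position: [437.2, -51.8, 280.5]
eef_rot: [[-0.999, -0.046, 0.0], [-0.046, 0.999, 0.0], [-0.0, 0.0, -1.0]]
wrist_force: [0.7, 0.5, -0.2]
grip_width: 81.2
```

```bash
cat >> h.py <<'E'
def knob(name=None,U=None):
    im,d=shot('top');P=depthpts('top',d);a=im[185:265,290:380]
    if name: cv2.imwrite('pics/%s.png'%name,cv2.resize(a,None,fx=6,fy=6,interpolation=cv2.INTER_CUBIC)[:,:,::-1])
    m=(np.hypot(P[...,0]-583.8,P[...,1]+18.2)<24)&(P[...,2]>135)&(P[...,2]<185)
    Q=P[m];print('knob top',m.sum(),Q.mean(0).round(1) if len(Q) else '',np.percentile(Q[:,2],[10,25,50,75,90]).round(1) if len(Q) else '')
    dS=shot('scene')[1];P=depthpts('scene',dS)
    m=(np.hypot(P[...,0]-583.8,P[...,1]+18.2)<20)&(P[...,2]>150)&(P[...,2]<185);Q=P[m]
    print('knob scene',m.sum(),Q.mean(0).round(1) if len(Q) else '',np.percentile(Q[:,2],[25,50,75,90]).round(1) if len(Q) else '')
def lidslope():
    P=depthpts('scene',shot('scene')[1]); m=(np.hypot(P[...,0]-577,P[...,1]-132)<95)&(P[...,2]>100)&(P[...,2]<160);Q=P[m]
    for _ in range(4):
        A=np.c_[Q[:,0]-577,Q[:,1]-132,np.ones(len(Q))];s=np.linalg.lstsq(A,Q[:,2],rcond=None)[0];Q=Q[abs(Q[:,2]-A@s)<4]
    print('lid slope',s.round(4),len(Q))
E
python3 -c "
from h import *
to(584,-18,240);print(r.observe()['joint_positions'].round(2))
knob('k1');lidslope()
im,d=shot('scene');u,v=[int(q) for q in proj('scene',(584,-18,165))];print(u,v);cv2.imwrite('pics/k1s.png',cv2.resize(im[v-50:v+50,u-60:u+60],None,fx=6,fy=6,interpolation=cv2.INTER_CUBIC)[:,:,::-1])
"
```

```text
t 26.25 pos [437.2 -51.8 280.5] yaw(tool y from world y) 0.046 tilt [0. 0.] w 81.2 F [ 0.7  0.5 -0.2] | inc [-0.1482  0.0271  0.0405]
[-0.48  0.2   0.58  2.2  -0.16  0.78  1.82]
knob top 351 [583.5 -18.  170.9] [168.6 169.8 171.1 172.5 173.8]
knob scene 150 [585.7 -18.6 172.4] [171.4 172.4 173.4 174.1]
lid slope [4.300000e-03 4.800000e-03 1.326937e+02] 2379
319 233
```

View pics/k1.png

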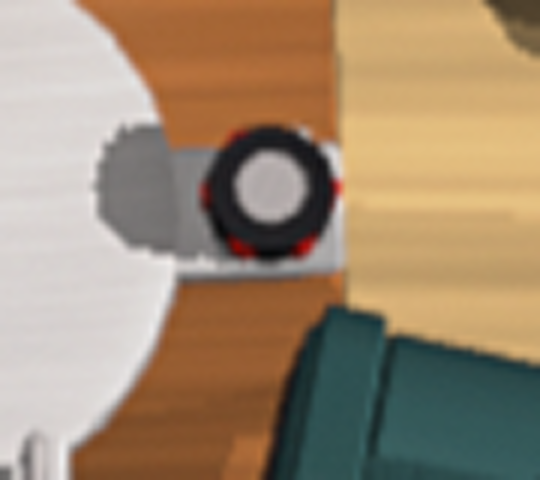

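The knob centre is at crop (270,190), which is world (583.5,-18), with its top at 171 mm, so it is riding on the thread. The white lobe is at crop (305,135), about 57° up from the right.

Emit:
drive_tool([
  [-0.035,0.007,0,0,-0.9],
  [-0.07,0.014,0,0,-0.9],
  [-0.105,0.021,0.01,0,-0.9],
  [-0.14,0.025,0.03,0,-0.9],
  [-0.147,0.025,0.05,0,-0.9],
  [-0.147,0.025,0.06,0,-0.9],
  [-0.147,0.025,0.06,0,-0.9],
])

```text
t: 27.03
position: [580.7, -17.7, 216.8]
eef_rot: [[-0.999, -0.047, -0.008], [-0.047, 0.999, -0.0], [0.008, 0.0, -1.0]]
wrist_force: [-0.7, -0.4, -0.2]
grip_width: 81.1
```

```bash
python3 -c "
from h import *
to(583.5,-18,146);print(r.observe()['joint_positions'].round(2))"
```

```text
t 27.03 pos [580.7 -17.7 216.8] yaw(tool y from world y) 0.047 tilt [-0.008 -0.   ] w 81.1 F [-0.7 -0.4 -0.2] | inc [-0.0033 -0.0005  0.0708]
[-0.4   0.49  0.49  1.97 -0.32  0.77  1.9 ]
```

Emit:
drive_tool([
  [-0.001,0,0.03,0,-0.9],
  [-0.001,0,0.05,0,-0.9],
  [-0.001,0,0.065,0,-0.9],
  [-0.001,0,0.069,0,-0.9],
  [-0.001,0,0.069,0,-0.9],
  [-0.001,0,0.069,0,-0.9],
])

```text
t: 27.53
position: [584.2, -19.4, 152.3]
eef_rot: [[-0.999, -0.044, 0.001], [-0.044, 0.999, 0.0], [-0.001, 0.0, -1.0]]
wrist_force: [-0.7, 0.3, 0.8]
grip_width: 80.6
```

```bash
python3 -c "
from h import *
to(583.5,-18,146)"
```

```text
t 27.53 pos [584.2 -19.4 152.3] yaw(tool y from world y) 0.044 tilt [0.001 0.   ] w 80.6 F [-0.7  0.3  0.8] | inc [0.0006 0.0014 0.0063]
```

Emit:
drive_tool([
  [0,0.001,0.004,0,-0.6],
  [0,0.001,0.004,0,0.3],
  [0,0.001,0.004,0,0.3],
  [0,0.001,0.004,0,0.3],
  [0,0.001,0.004,0,0.3],
  [0,0.001,0.004,0,0.3],
  [0,0.001,0.004,0,0.3],
  [0,0.001,0.004,0,0.3],
], squeeze=25)

```text
t: 28.2
position: [584.6, -18.1, 147.6]
eef_rot: [[-0.999, -0.044, 0.001], [-0.044, 0.999, 0.001], [-0.001, 0.0, -1.0]]
wrist_force: [-1.5, 1.7, 6.0]
grip_width: 49.3
```

Emit:
drive_tool([
  [0,0,0,-0.1,0.3],
  [0,0,0,-0.2,0.3],
  [0,0,0,-0.3,0.3],
  [0,0,0,-0.4,0.3],
  [0,0,0,-0.5,0.3],
  [0,0,0,-0.6,0.3],
  [0,0,0,-0.6,0.3],
])

```text
t: 28.78
position: [584.7, -18.6, 146.9]
eef_rot: [[-0.798, -0.602, 0.001], [-0.602, 0.798, -0.0], [-0.001, -0.001, -1.0]]
wrist_force: [0.2, 0.4, -1.1]
grip_width: 49.4
```

```bash
python3 -c "
from h import *
to();s=r.observe();print(s['joint_positions'].round(2),s['ft_torque'].round(3))"
```

```text
t 28.78 pos [584.7 -18.6 146.9] yaw(tool y from world y) 0.646 tilt [ 0.001 -0.   ] w 49.4 F [ 0.2  0.4 -1.1] | inc [0. 0. 0.]
[-0.23  0.56  0.26  2.01 -0.24  0.6   2.4 ] [ 0.116 -0.256  0.076]
```

Emit:
drive_tool([
  [0,0,0,0,0],
  [0,0,0,0,-0.5],
  [0,0,0,0,-0.9],
  [0,0,0,0,-0.9],
  [0,0,-0.03,0,-0.9],
  [0,0,-0.06,0,-0.9],
  [0,0,-0.09,0.1,-0.9],
  [0,0,-0.09,0.2,-0.9],
])

```text
t: 29.45
position: [587.8, -19.1, 242.9]
eef_rot: [[-0.906, -0.424, 0.01], [-0.424, 0.906, 0.001], [-0.01, -0.004, -1.0]]
wrist_force: [1.1, 0.2, 0.8]
grip_width: 80.7
```

```bash
python3 -c "
from h import *
to()
knob()"
```

```text
t 29.45 pos [587.8 -19.1 242.9] yaw(tool y from world y) 0.438 tilt [0.01  0.001] w 80.7 F [1.1 0.2 0.8] | inc [0. 0. 0.]
knob top 0  
knob scene 145 [585.  -18.3 166.2] [165.3 166.4 167.  167.9]
```

The knob top dropped about 6 mm (172.4 → 166.2), so that was the click. Now I'll regrip and wind forwards.

Emit:
drive_tool([
  [0,0,0.02,-0.1,-0.9],
  [0,0,0.04,-0.2,-0.9],
  [0,0,0.06,-0.3,-0.9],
  [0,0,0.06,-0.3,-0.9],
  [0,0,0.06,-0.3,-0.9],
])

```text
t: 29.97
position: [582.5, -18.4, 175.5]
eef_rot: [[-0.736, -0.676, -0.005], [-0.676, 0.736, 0.0], [0.004, 0.003, -1.0]]
wrist_force: [-0.1, -0.2, 0.6]
grip_width: 80.9
```

```bash
python3 -c "
from h import *
to(583.8,-18,143);print(r.observe()['joint_positions'].round(2))"
```

```text
t 29.97 pos [582.5 -18.4 175.5] yaw(tool y from world y) 0.743 tilt [-0.005  0.   ] w 80.9 F [-0.1 -0.2  0.6] | inc [-0.0013 -0.0007  0.0325]
[-0.23  0.51  0.25  1.99 -0.2   0.66  2.47]
```

Emit:
drive_tool([
  [0,0,0.015,0,-0.9],
  [0,0,0.032,0,-0.9],
  [0,0,0.034,0,-0.9],
  [0,0,0.034,0,-0.9],
  [0,0,0.034,0,0.3],
  [0,0,0.034,0,0.3],
  [0,0,0.034,0,0.3],
  [0,0,0.034,0,0.3],
], squeeze=25)

```text
t: 30.63
position: [585.2, -18.5, 144.4]
eef_rot: [[-0.736, -0.677, 0.002], [-0.677, 0.736, -0.0], [-0.002, -0.002, -1.0]]
wrist_force: [-0.8, 0.5, 2.4]
grip_width: 49.3
```

Emit:
drive_tool([
  [0,0,0,0,0.3],
  [0,0,0,0,0.3],
  [0,0,0,0,0.3],
  [0,0,0,0.1,0.3],
  [0,0,0,0.2,0.3],
  [0,0,0.0005,0.3,0.3],
  [0,0,0.0005,0.4,0.3],
  [0,0,0.0005,0.5,0.3],
])

```text
t: 31.3
position: [584.9, -18.2, 143.0]
eef_rot: [[-0.971, -0.237, 0.002], [-0.237, 0.971, 0.0], [-0.002, -0.0, -1.0]]
wrist_force: [1.1, -0.0, 0.3]
grip_width: 49.2
```

```bash
python3 -c "
from h import *
to();s=r.observe();print(s['joint_positions'].round(2),s['ft_torque'].round(3))"
```

```text
t 31.3 pos [584.9 -18.2 143. ] yaw(tool y from world y) 0.24 tilt [0.002 0.   ] w 49.2 F [ 1.1 -0.   0.3] | inc [0. 0. 0.]
[-0.31  0.58  0.37  2.02 -0.36  0.61  2.11] [ 0.101 -0.304  0.028]
```

Emit:
drive_tool([
  [0,0,0,0.1,0.3],
  [0,0,0,0.2,0.3],
  [0,0,0.0005,0.3,0.3],
  [0,0,0.0005,0.4,0.3],
  [0,0,0.0005,0.5,0.3],
  [0,0,0.0005,0.6,0.3],
  [0,0,0.001,0.7,0.3],
  [0,0,0.001,0.8,0.3],
])

```text
t: 31.97
position: [585.1, -17.7, 142.6]
eef_rot: [[-0.847, 0.531, 0.001], [0.531, 0.847, 0.001], [-0.001, 0.002, -1.0]]
wrist_force: [-0.4, 1.3, 5.0]
grip_width: 49.5
```

Emit:
drive_tool([
  [0,0,0,0.1,0.3],
  [0,0,0,0.2,0.3],
  [0,0,0.0005,0.3,0.3],
  [0,0,0.0005,0.4,0.3],
  [0,0,0.0005,0.5,0.3],
  [0,0,0.0005,0.6,0.3],
  [0,0,0.001,0.7,0.3],
  [0,0,0.001,0.8,0.3],
])

```text
t: 32.63
position: [585.5, -17.5, 142.3]
eef_rot: [[-0.209, 0.978, 0.002], [0.978, 0.209, 0.003], [0.002, 0.003, -1.0]]
wrist_force: [-0.6, 2.6, 12.1]
grip_width: 49.1
```

```bash
python3 -c "
from h import *
to();s=r.observe();print(s['joint_positions'].round(2),s['ft_torque'].round(3))"
```

```text
t 32.63 pos [585.5 -17.5 142.3] yaw(tool y from world y) -1.36 tilt [0.002 0.003] w 49.1 F [-0.6  2.6 12.1] | inc [0. 0. 0.]
[-0.59  0.7   0.82  2.03 -0.77  0.75  0.92] [0.481 0.357 0.056]
```

Emit:
drive_tool([
  [0,0,0,0.1,0.3],
  [0,0,0,0.2,0.3],
  [0,0,0,0.3,0.3],
  [0,0,0,0.4,0.3],
  [0,0,0,0.5,0.3],
  [0,0,0,0.6,0.3],
  [0,0,0,0.6,0.3],
])

```text
t: 33.22
position: [585.9, -17.5, 142.3]
eef_rot: [[0.378, 0.926, 0.003], [0.926, -0.378, 0.002], [0.003, 0.002, -1.0]]
wrist_force: [-0.5, 2.6, 12.8]
grip_width: 49.2
```

```bash
python3 -c "
from h import *
to();s=r.observe();print(s['joint_positions'].round(2),s['ft_torque'].round(3))"
```

```text
t 33.22 pos [585.9 -17.5 142.3] yaw(tool y from world y) -1.958 tilt [0.003 0.002] w 49.2 F [-0.5  2.6 12.8] | inc [0. 0. 0.]
[-0.67  0.78  0.97  2.03 -0.9   0.84  0.45] [ 0.611  0.248 -0.031]
```

Emit:
drive_tool([
  [0,0,0,0.1,0.3],
  [0,0,0,0.2,0.3],
  [0,0,0,0.3,0.3],
  [0,0,0,0.3,0.3],
])

```text
t: 33.55
position: [585.9, -17.8, 141.9]
eef_rot: [[0.631, 0.776, 0.002], [0.776, -0.631, -0.0], [0.001, 0.002, -1.0]]
wrist_force: [0.3, 1.6, 8.5]
grip_width: 49.3
```

```bash
python3 -c "
from h import *
to();s=r.observe();print(s['joint_positions'].round(2),s['ft_torque'].round(3))"
```

```text
t 33.55 pos [585.9 -17.8 141.9] yaw(tool y from world y) -2.253 tilt [ 0.002 -0.   ] w 49.3 F [0.3 1.6 8.5] | inc [0. 0. 0.]
[-0.7   0.82  1.04  2.03 -0.96  0.88  0.21] [0.358 0.059 0.747]
```

The torque jumped to 0.75 N m, which is the tight stop. I'll release and check the height.

Emit:
drive_tool([
  [0,0,0,0,0],
  [0,0,0,0,-0.5],
  [0,0,0,0,-0.9],
  [0,0,0,0,-0.9],
  [0,0,-0.03,0,-0.9],
  [0,0,-0.06,0,-0.9],
  [0,0,-0.09,-0.1,-0.9],
  [0,0,-0.12,-0.2,-0.9],
])

```text
t: 34.22
position: [583.5, -18.4, 261.1]
eef_rot: [[0.463, 0.886, -0.002], [0.886, -0.463, -0.001], [-0.002, -0.001, -1.0]]
wrist_force: [1.2, 0.4, -0.6]
grip_width: 81.2
```

Emit:
drive_tool([
  [0.02,0.03,0,-0.1,-0.9],
  [0.04,0.06,0,-0.2,-0.9],
  [0.06,0.09,0,-0.3,-0.9],
  [0.07,0.12,0,-0.4,-0.9],
  [0.07,0.12,0,-0.5,-0.9],
  [0.07,0.12,0,-0.6,-0.9],
  [0.07,0.12,0,-0.6,-0.9],
])

```text
t: 34.8
position: [723.0, -12.9, 260.1]
eef_rot: [[-0.116, 0.993, -0.001], [0.993, 0.116, 0.0], [0.001, -0.001, -1.0]]
wrist_force: [-0.9, -0.1, 0.1]
grip_width: 81.3
```

```bash
python3 -c "
from h import *
to(420,199,250);print(r.observe()['joint_positions'].round(2))
knob('k3');lidslope()"
```

```text
t 34.8 pos [723.  -12.9 260.1] yaw(tool y from world y) -1.455 tilt [-0.001  0.   ] w 81.3 F [-0.9 -0.1  0.1] | inc [ 0.2455 -0.2764  0.0105]
[-0.58  0.75  0.93  1.62 -0.65  1.11  0.64]
knob top 341 [583.3 -18.1 162.5] [159.9 161.2 162.6 164.1 165.4]
knob scene 147 [585.6 -18.3 164.2] [163.2 164.2 165.3 166.1]
lid slope [3.400000e-03 6.400000e-03 1.326403e+02] 1976
```

View pics/k3.png

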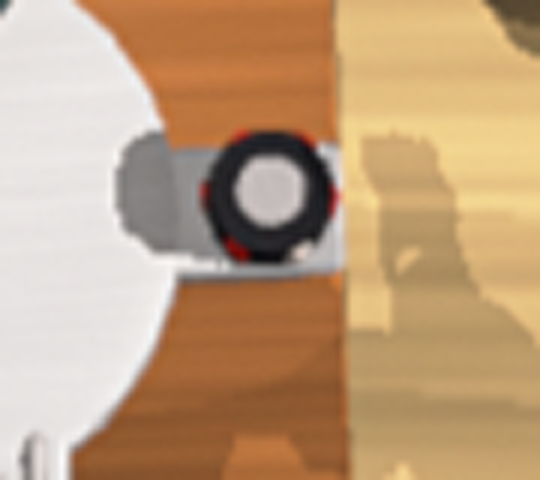

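```bash
python3 -c "
from h import *
p,f=cam('scene');c=-np.array(p['R']).T@np.array(p['t']);dirc=np.degrees(np.arctan2(c[1]+18,c[0]-584));print('cam az',dirc,'k1 white az(world, from +x ccw) top:',np.degrees(np.arctan2(-35,55)),'k3',np.degrees(np.arctan2(-32,-60)))
im,d=shot('scene');u,v=[int(q) for q in proj('scene',(584,-18,147))];b=cv2.resize(im[v-25:v+25,u-30:u+30],None,fx=6,fy=6,interpolation=cv2.INTER_CUBIC)[:,:,::-1]
l=cv2.imread('pics/lid.png');u,v=[int(q) for q in proj('scene',(584,-18,155))];a=cv2.resize(l[v-25:v+25,u-30:u+30],None,fx=6,fy=6,interpolation=cv2.INTER_CUBIC)
cv2.imwrite('pics/cmp.png',np.hstack([a,b]))"
```

```text
cam az -17.711782472451766 k1 white az(world, from +x ccw) top: -32.47119229084849 k3 -151.92751306414706
```

View pics/cmp.png

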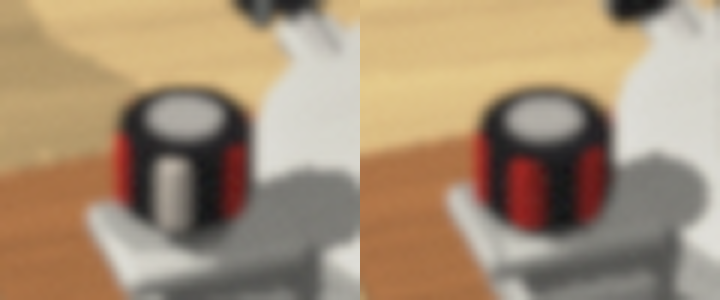

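The knob top is 8.5 mm below where it rode, so it is home, and the white lobe has gone about 125° clockwise net. That puts the angle at the click only around -0.1 to -0.2, close to the -0.05 limit. There is plenty of time, so I'll unwind to about -0.4, confirm it sits low there, and wind it home again.

```bash
python3 -c "
from h import *
to(584.5,-18,220)"
```

```text
t 35.0 pos [722.5 -12.3 260.4] yaw(tool y from world y) -1.458 tilt [-0.001  0.   ] w 81.0 F [-0.6 -0.6 -0.3] | inc [ 0.0098 -0.1377  0.0405]
```

Emit:
drive_tool([
  [0.003,-0.035,0,0.1,-0.9],
  [0.006,-0.07,0,0.2,-0.9],
  [0.01,-0.105,0.01,0.3,-0.9],
  [0.01,-0.137,0.02,0.4,-0.9],
  [0.01,-0.137,0.04,0.5,-0.9],
  [0.01,-0.137,0.04,0.6,-0.9],
  [0.01,-0.137,0.04,0.7,-0.9],
  [0.01,-0.137,0.04,0.8,-0.9],
])

```text
t: 35.67
position: [585.2, -17.6, 220.5]
eef_rot: [[0.638, 0.77, -0.0], [0.77, -0.638, 0.0], [0.0, -0.001, -1.0]]
wrist_force: [0.3, -0.3, -0.0]
grip_width: 80.9
```

Emit:
drive_tool([
  [0,0,0,0.09,-0.9],
  [0,0,0,0.09,-0.9],
  [0,0,0,0.09,-0.9],
])

```text
t: 35.92
position: [585.6, -17.9, 220.6]
eef_rot: [[0.699, 0.716, -0.0], [0.716, -0.699, -0.001], [-0.001, 0.0, -1.0]]
wrist_force: [-0.6, 0.7, -0.2]
grip_width: 81.0
```

```bash
python3 -c "
from h import *
to(584.5,-18,142.5);print(r.observe()['joint_positions'].round(2))"
```

```text
t 35.92 pos [585.6 -17.9 220.6] yaw(tool y from world y) -2.344 tilt [-0.    -0.001] w 81.0 F [-0.6  0.7 -0.2] | inc [-0.0008 -0.0008  0.0781]
[-0.78  0.75  1.18  1.98 -0.84  1.01  0.03]
```

Emit:
drive_tool([
  [-0.001,-0.001,0.03,0,-0.9],
  [-0.001,-0.001,0.055,0,-0.9],
  [-0.001,-0.001,0.072,0,-0.9],
  [-0.001,-0.001,0.076,0,-0.9],
  [-0.001,-0.001,0.076,0,-0.9],
  [-0.001,-0.001,0.076,0,0.3],
  [-0.001,-0.001,0.076,0,0.3],
  [-0.001,-0.001,0.076,0,0.3],
])

```text
t: 36.58
position: [585.3, -18.5, 146.2]
eef_rot: [[0.699, 0.715, 0.002], [0.715, -0.699, 0.0], [0.002, 0.002, -1.0]]
wrist_force: [-1.2, 0.2, 6.3]
grip_width: 48.9
```

Emit:
drive_tool([
  [0,0,0,0,0.3],
  [0,0,0,0,0.3],
  [0,0,0,0,0.3],
  [0,0,0,-0.1,0.3],
  [0,0,0,-0.2,0.3],
  [0,0,-0.0005,-0.3,0.3],
  [0,0,-0.0005,-0.4,0.3],
  [0,0,-0.0005,-0.5,0.3],
])

```text
t: 37.25
position: [585.5, -18.6, 146.2]
eef_rot: [[0.267, 0.964, 0.003], [0.964, -0.267, -0.001], [0.0, 0.003, -1.0]]
wrist_force: [0.4, -0.9, 3.1]
grip_width: 49.2
```

```bash
python3 -c "
from h import *
to();s=r.observe();print(s['joint_positions'].round(2),s['ft_torque'].round(3))"
```

```text
t 37.25 pos [585.5 -18.6 146.2] yaw(tool y from world y) -1.841 tilt [ 0.003 -0.001] w 49.2 F [ 0.4 -0.9  3.1] | inc [0. 0. 0.]
[-0.66  0.76  0.94  2.03 -0.87  0.82  0.54] [-0.029 -0.055 -0.026]
```

Following freely. 2.6 rad more to go backwards.

Emit:
drive_tool([
  [0,0,0,-0.1,0.3],
  [0,0,0,-0.2,0.3],
  [0,0,-0.0005,-0.3,0.3],
  [0,0,-0.0005,-0.4,0.3],
  [0,0,-0.0005,-0.5,0.3],
  [0,0,-0.0005,-0.6,0.3],
  [0,0,-0.001,-0.7,0.3],
  [0,0,-0.001,-0.8,0.3],
])

```text
t: 37.92
position: [585.8, -18.5, 146.8]
eef_rot: [[-0.505, 0.863, 0.003], [0.863, 0.505, -0.001], [-0.003, 0.002, -1.0]]
wrist_force: [1.6, 0.0, -1.6]
grip_width: 48.9
```

Emit:
drive_tool([
  [0,0,0,-0.1,0.3],
  [0,0,0,-0.2,0.3],
  [0,0,-0.0005,-0.3,0.3],
  [0,0,-0.0005,-0.4,0.3],
  [0,0,-0.0005,-0.5,0.3],
  [0,0,-0.0005,-0.6,0.3],
  [0,0,-0.001,-0.7,0.3],
  [0,0,-0.001,-0.8,0.3],
])

```text
t: 38.58
position: [586.1, -18.2, 147.8]
eef_rot: [[-0.971, 0.239, 0.004], [0.239, 0.971, -0.001], [-0.004, 0.0, -1.0]]
wrist_force: [1.9, 0.1, -1.4]
grip_width: 49.3
```

Emit:
drive_tool([
  [0,0,0,-0.1,0.3],
  [0,0,0,-0.2,0.3],
  [0,0,0,-0.3,0.3],
  [0,0,0,-0.4,0.3],
  [0,0,0,-0.5,0.3],
  [0,0,0,-0.6,0.3],
  [0,0,0,-0.7,0.3],
  [0,0,0,-0.8,0.3],
])

```text
t: 39.25
position: [586.0, -17.8, 148.1]
eef_rot: [[-0.848, -0.53, 0.004], [-0.53, 0.848, 0.0], [-0.003, -0.002, -1.0]]
wrist_force: [0.8, 1.7, 1.7]
grip_width: 48.9
```

```bash
python3 -c "
from h import *
to();s=r.observe();print(s['joint_positions'].round(2),s['ft_torque'].round(3))"
```

```text
t 39.25 pos [586.  -17.8 148.1] yaw(tool y from world y) 0.558 tilt [0.004 0.   ] w 48.9 F [0.8 1.7 1.7] | inc [0. 0. 0.]
[-0.25  0.56  0.29  2.01 -0.27  0.61  2.35] [ 0.353 -0.2   -0.107]
```

Emit:
drive_tool([
  [0,0,0,-0.1,0.3],
  [0,0,0,-0.2,0.3],
  [0,0,0,-0.2,0.3],
  [0,0,0,-0.2,0.3],
])

```text
t: 39.58
position: [585.9, -17.8, 148.2]
eef_rot: [[-0.73, -0.683, 0.003], [-0.683, 0.73, 0.001], [-0.003, -0.002, -1.0]]
wrist_force: [2.3, 1.8, 4.8]
grip_width: 49.4
```

```bash
python3 -c "
from h import *
to();s=r.observe();print(s['joint_positions'].round(2),s['ft_torque'].round(3))"
```

```text
t 39.58 pos [585.9 -17.8 148.2] yaw(tool y from world y) 0.752 tilt [0.003 0.001] w 49.4 F [2.3 1.8 4.8] | inc [0. 0. 0.]
[-0.21  0.55  0.23  2.01 -0.22  0.6   2.49] [ 0.502 -0.289  0.067]
```

Emit:
drive_tool([
  [0,0,0,0,0],
  [0,0,0,0,-0.5],
  [0,0,0,0,-0.9],
  [0,0,0,0,-0.9],
  [0,0,-0.03,0,-0.9],
  [0,0,-0.06,0,-0.9],
  [0,0,-0.09,0,-0.9],
  [0,0,-0.09,0,-0.9],
])

```text
t: 40.25
position: [587.5, -19.2, 242.2]
eef_rot: [[-0.73, -0.684, 0.009], [-0.684, 0.73, -0.0], [-0.006, -0.006, -1.0]]
wrist_force: [1.4, -1.1, 0.5]
grip_width: 81.2
```

```bash
python3 -c "
from h import *
to(584,-18,144)
knob()
im,d=shot('scene');u,v=[int(q) for q in proj('scene',(584,-18,150))];b=cv2.resize(im[v-25:v+25,u-30:u+30],None,fx=6,fy=6,interpolation=cv2.INTER_CUBIC)[:,:,::-1]
cv2.imwrite('pics/k4.png',b)"
```

```text
t 40.25 pos [587.5 -19.2 242.2] yaw(tool y from world y) 0.753 tilt [ 0.009 -0.   ] w 81.2 F [ 1.4 -1.1  0.5] | inc [0.0023 0.0039 0.0982]
knob top 0  
knob scene 146 [584.9 -18.2 166.4] [165.5 166.2 167.1 168.2]
```

View pics/k4.png

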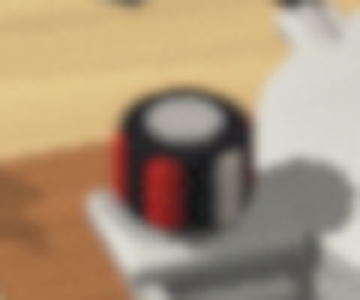

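The white lobe is now about 180° back from tight (angle about -0.43) and the knob top is at 166.4, i.e. dropped. Step 3 is clearly met. Winding home again.

Emit:
drive_tool([
  [0,0,0.03,0,-0.9],
  [0,0,0.06,0,-0.9],
  [0,0,0.085,0,-0.9],
  [0,0,0.093,0,-0.9],
  [0,0,0.093,0,-0.9],
  [0,0,0.093,0,0.3],
  [0,0,0.093,0,0.3],
  [0,0,0.093,0,0.3],
])

```text
t: 41.07
position: [585.4, -18.3, 145.6]
eef_rot: [[-0.729, -0.685, 0.002], [-0.685, 0.729, 0.0], [-0.002, -0.002, -1.0]]
wrist_force: [0.1, -0.8, 0.7]
grip_width: 49.5
```

Emit:
drive_tool([
  [0,0,0,0,0.3],
  [0,0,0,0,0.3],
  [0,0,0,0,0.3],
  [0,0,0,0.1,0.3],
  [0,0,0,0.2,0.3],
  [0,0,0.0005,0.3,0.3],
  [0,0,0.0005,0.4,0.3],
  [0,0,0.0005,0.5,0.3],
])

```text
t: 41.73
position: [585.3, -18.1, 144.6]
eef_rot: [[-0.969, -0.247, 0.002], [-0.247, 0.969, 0.0], [-0.002, -0.0, -1.0]]
wrist_force: [1.5, 0.4, 0.5]
grip_width: 49.5
```

Emit:
drive_tool([
  [0,0,0,0.1,0.3],
  [0,0,0,0.2,0.3],
  [0,0,0.0005,0.3,0.3],
  [0,0,0.0005,0.4,0.3],
  [0,0,0.0005,0.5,0.3],
  [0,0,0.0005,0.6,0.3],
  [0,0,0.001,0.7,0.3],
  [0,0,0.001,0.8,0.3],
])

```text
t: 42.4
position: [585.3, -17.8, 143.4]
eef_rot: [[-0.853, 0.523, 0.002], [0.523, 0.853, 0.0], [-0.001, 0.001, -1.0]]
wrist_force: [-0.4, 0.8, 2.2]
grip_width: 49.2
```

Emit:
drive_tool([
  [0,0,0,0.1,0.3],
  [0,0,0,0.2,0.3],
  [0,0,0,0.3,0.3],
  [0,0,0,0.4,0.3],
  [0,0,0,0.5,0.3],
  [0,0,0.0005,0.6,0.3],
  [0,0,0.0005,0.7,0.3],
  [0,0,0.0005,0.8,0.3],
])

```text
t: 43.07
position: [585.6, -17.7, 143.4]
eef_rot: [[-0.219, 0.976, 0.002], [0.976, 0.219, 0.001], [0.001, 0.003, -1.0]]
wrist_force: [-0.6, -0.4, 5.0]
grip_width: 49.0
```

Emit:
drive_tool([
  [0,0,0,0.1,0.3],
  [0,0,0,0.2,0.3],
  [0,0,0,0.3,0.3],
  [0,0,0,0.4,0.3],
  [0,0,0,0.5,0.3],
  [0,0,0,0.6,0.3],
  [0,0,0,0.7,0.3],
])

```text
t: 43.65
position: [585.8, -17.8, 143.3]
eef_rot: [[0.461, 0.887, 0.003], [0.887, -0.461, 0.001], [0.002, 0.002, -1.0]]
wrist_force: [-0.1, -0.2, 4.9]
grip_width: 49.1
```

```bash
python3 -c "
from h import *
to();s=r.observe();print(s['joint_positions'].round(2),s['ft_torque'].round(3))"
```

```text
t 43.65 pos [585.8 -17.8 143.3] yaw(tool y from world y) -2.05 tilt [0.003 0.001] w 49.1 F [-0.1 -0.2  4.9] | inc [0. 0. 0.]
[-0.68  0.79  1.    2.03 -0.92  0.85  0.38] [ 0.13  -0.007 -0.017]
```

Total 2.8 so far. Turning on to the stop.

Emit:
drive_tool([
  [0,0,0,0.1,0.3],
  [0,0,0,0.2,0.3],
  [0,0,0,0.3,0.3],
  [0,0,0,0.4,0.3],
  [0,0,0,0.4,0.3],
  [0,0,0,0.4,0.3],
])

```text
t: 44.15
position: [586.3, -17.5, 143.2]
eef_rot: [[0.765, 0.644, 0.003], [0.644, -0.765, -0.0], [0.002, 0.002, -1.0]]
wrist_force: [1.6, 0.7, 4.8]
grip_width: 49.0
```

```bash
python3 -c "
from h import *
to();s=r.observe();print(s['joint_positions'].round(2),s['ft_torque'].round(3))"
```

```text
t 44.15 pos [586.3 -17.5 143.2] yaw(tool y from world y) -2.442 tilt [ 0.003 -0.   ] w 49.0 F [1.6 0.7 4.8] | inc [0. 0. 0.]
[-0.72  0.85  1.09  2.03 -0.99  0.92  0.05] [ 0.139 -0.218  0.459]
```

Emit:
drive_tool([
  [0,0,0,0,0],
  [0,0,0,0,-0.5],
  [0,0,0,0,-0.9],
  [0,0,0,0,-0.9],
  [0,0,-0.03,0,-0.9],
  [0,0,-0.06,0,-0.9],
  [0,0,-0.09,-0.1,-0.9],
  [0,0,-0.12,-0.2,-0.9],
])

```text
t: 44.82
position: [583.4, -18.4, 262.6]
eef_rot: [[0.622, 0.783, -0.002], [0.783, -0.622, -0.001], [-0.002, -0.001, -1.0]]
wrist_force: [0.1, 0.4, 0.3]
grip_width: 81.4
```

```bash
python3 -c "
from h import *
to(419.5,199,230);print(r.observe()['joint_positions'].round(2))
knob();lidslope()
im,d=shot('top');a=im[250:330,190:300]
P=depthpts('top',d);m=(P[...,2]>126)&(P[...,2]<140)&(np.hypot(P[...,0]-420,P[...,1]-198)<40);print('sleeve top',m.sum(),P[m].mean(0),(P[m].max(0)+P[m].min(0))/2)
cv2.imwrite('pics/reg.png',cv2.resize(a,None,fx=6,fy=6,interpolation=cv2.INTER_CUBIC)[:,:,::-1])"
```

```text
t 44.82 pos [583.4 -18.4 262.6] yaw(tool y from world y) -2.242 tilt [-0.002 -0.001] w 81.4 F [0.1 0.4 0.3] | inc [ 0.0683 -0.2635  0.0328]
[-0.81  0.7   1.22  1.94 -0.76  1.06  0.07]
knob top 111 [572.1 -25.6 162.9] [160.2 161.2 162.6 164.  166.1]
knob scene 147 [585.3 -18.7 164.3] [163.2 164.2 165.2 166.2]
lid slope [4.400000e-03 2.900000e-03 1.326381e+02] 2416
sleeve top 9 [403.80761859 185.00027457 132.24261141] [404.33295188 184.55549715 131.12654015]
```

View pics/reg.png

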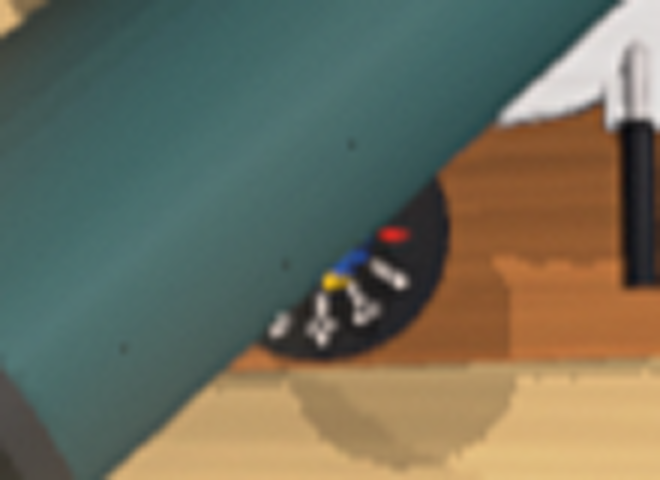

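The knob is home: top at 164.3, same as before, with 0.46 N m at the stop. The earlier crop1 showed the sleeve's yellow line at mark 2 (red 0 at 0°, line at about 62°, 28.6° per number), so it needs +1.0 rad. Moving over the sleeve while untwisting.

Emit:
drive_tool([
  [0.009,-0.035,0,-0.1,-0.4],
  [0.018,-0.07,0,-0.2,-0.4],
  [0.027,-0.105,0,-0.3,-0.4],
  [0.036,-0.14,0,-0.4,-0.4],
  [0.045,-0.175,0,-0.5,-0.4],
  [0.054,-0.21,0,-0.6,-0.4],
  [0.063,-0.245,0,-0.7,-0.4],
  [0.068,-0.2635,0,-0.8,-0.4],
])

```text
t: 45.68
position: [416.5, 202.6, 259.8]
eef_rot: [[-0.133, 0.991, -0.006], [0.991, 0.133, -0.001], [-0.0, -0.006, -1.0]]
wrist_force: [0.2, 0.7, -0.3]
grip_width: 60.0
```

Emit:
drive_tool([
  [0,0,0,-0.12,-0.4],
  [0,0,0,-0.24,-0.4],
  [0,0,0,-0.36,-0.4],
  [0,0,0,-0.48,-0.4],
  [0,0,0,-0.6,-0.4],
  [0,0,0,-0.72,-0.4],
  [0,0,0,-0.84,-0.4],
  [0,0,0,-0.94,-0.4],
])

```text
t: 46.35
position: [419.5, 199.2, 260.7]
eef_rot: [[-0.877, 0.48, -0.003], [0.48, 0.877, -0.002], [0.002, -0.003, -1.0]]
wrist_force: [0.6, 0.1, -0.4]
grip_width: 59.6
```

```bash
python3 -c "
from h import *
to(419.5,199,150);print(r.observe()['joint_positions'].round(2))
im,d=shot('scene');P=depthpts('scene',d)
hsv=cv2.cvtColor(im,cv2.COLOR_RGB2HSV);m=cv2.inRange(hsv,(100,120,60),(125,255,255))>0
k=m&(np.hypot(P[...,0]-420,P[...,1]-198)<45)&(P[...,2]>90)&(P[...,2]<145);print(k.sum(),P[k].max(0),P[k].min(0))
t=k&(P[...,2]>129);print('top',t.sum(),(P[t].max(0)+P[t].min(0))/2,P[t].mean(0),'ymid',(np.percentile(P[k][:,1],[2,98])))
"
```

```text
t 46.35 pos [419.5 199.2 260.7] yaw(tool y from world y) -0.501 tilt [-0.003 -0.002] w 59.6 F [ 0.6  0.1 -0.4] | inc [-3.000e-04  1.000e-04  1.107e-01]
[-1.25  0.34  0.91  2.18 -0.39  0.79  0.98]
190 [447.12271084 215.22558132 137.25960776] [411.2701723  176.74102356 103.79207083]
top 86 [428.08443072 196.61490917 133.15090832] [431.31458012 196.75212219 133.59745014] ymid [177.95634091 212.54674887]
```

Emit:
drive_tool([
  [-0.0015,-0.0005,0.035,0,-0.4],
  [-0.0015,-0.0005,0.07,0,-0.4],
  [-0.0015,-0.0005,0.1,0,-0.4],
  [-0.0015,-0.0005,0.115,0,-0.4],
  [-0.0015,-0.0005,0.115,0,-0.4],
])

```text
t: 46.82
position: [418.9, 196.9, 143.4]
eef_rot: [[-0.873, 0.487, -0.008], [0.487, 0.873, -0.005], [0.005, -0.008, -1.0]]
wrist_force: [-1.1, -0.4, -0.2]
grip_width: 59.7
```

Emit:
drive_tool([
  [0,0,0.01,0,-0.4],
  [0,0,0.02,0,-0.4],
  [0,0,0.03,0,-0.4],
  [0,0,0.035,0,-0.4],
  [0,0,0.035,0,-0.4],
])

```text
t: 47.23
position: [421.7, 198.2, 111.7]
eef_rot: [[-0.874, 0.486, -0.001], [0.486, 0.874, -0.001], [0.001, -0.001, -1.0]]
wrist_force: [-0.3, 0.1, -0.2]
grip_width: 60.0
```

```bash
python3 -c "
from h import *
to(420.5,198,110)"
```

```text
t 47.23 pos [421.7 198.2 111.7] yaw(tool y from world y) -0.507 tilt [-0.001 -0.001] w 60.0 F [-0.3  0.1 -0.2] | inc [ 0.001  -0.0008  0.0017]
```

Close and turn +1.0.

Emit:
drive_tool([
  [0,0,0,0,0.4],
  [0,0,0,0,0.4],
  [0,0,0,0,0.4],
  [0,0,0,0,0.4],
  [0,0,0,0,0.4],
  [0,0,0,0,0.4],
], squeeze=60)

```text
t: 47.73
position: [423.0, 199.3, 113.1]
eef_rot: [[-0.875, 0.484, 0.002], [0.484, 0.875, 0.002], [-0.0, 0.002, -1.0]]
wrist_force: [-0.5, 1.1, 6.7]
grip_width: 42.3
```

```bash
python3 -c "
from h import *
to()"
```

```text
t 47.73 pos [423.  199.3 113.1] yaw(tool y from world y) -0.506 tilt [0.002 0.002] w 42.3 F [-0.5  1.1  6.7] | inc [0. 0. 0.]
```

Emit:
drive_tool([
  [0,0,0,0.09,0.4],
  [0,0,0,0.2,0.4],
  [0,0,0,0.3,0.4],
  [0,0,0,0.4,0.4],
  [0,0,0,0.5,0.4],
  [0,0,0,0.6,0.4],
  [0,0,0,0.7,0.4],
  [0,0,0,0.8,0.4],
])

```text
t: 48.4
position: [421.9, 198.4, 113.1]
eef_rot: [[-0.257, 0.966, -0.001], [0.966, 0.257, 0.001], [0.002, -0.0, -1.0]]
wrist_force: [-3.2, -0.9, 8.8]
grip_width: 42.8
```

Emit:
drive_tool([
  [0,0,0,0.1,0.4],
  [0,0,0,0.21,0.4],
  [0,0,0,0.21,0.4],
  [0,0,0,0.21,0.4],
])

```text
t: 48.73
position: [421.5, 198.3, 113.1]
eef_rot: [[-0.054, 0.999, -0.001], [0.999, 0.054, 0.001], [0.001, -0.001, -1.0]]
wrist_force: [-3.7, 0.7, 10.8]
grip_width: 42.9
```

```bash
python3 -c "
from h import *
to();s=r.observe();print(s['joint_positions'].round(2),s['ft_torque'].round(3))"
```

```text
t 48.73 pos [421.5 198.3 113.1] yaw(tool y from world y) -1.516 tilt [-0.001  0.001] w 42.9 F [-3.7  0.7 10.8] | inc [0. 0. 0.]
[-1.14  0.67  0.86  2.3  -0.99  0.6   0.55] [0.083 0.609 0.05 ]
```

Turned exactly 1.01. I'll release, retreat upward and swing out of the top camera's view.

Emit:
drive_tool([
  [0,0,0,0,0],
  [0,0,0,0,-0.3],
  [0,0,0,0,-0.4],
  [0,0,0,0,-0.4],
  [0,0,-0.03,0,-0.4],
  [0,0,-0.07,0,-0.4],
  [0,0,-0.11,0,-0.4],
  [0,0,-0.14,0,-0.4],
])

```text
t: 49.4
position: [422.8, 197.8, 254.5]
eef_rot: [[-0.054, 0.999, 0.001], [0.999, 0.054, -0.0], [-0.0, 0.001, -1.0]]
wrist_force: [0.1, 1.4, -0.7]
grip_width: 59.9
```

Emit:
drive_tool([
  [-0.035,0,-0.02,0,-0.4],
  [-0.07,0,-0.03,0,-0.4],
  [-0.1,0,-0.03,0,-0.4],
  [-0.14,0.01,-0.03,0,-0.4],
  [-0.18,0.02,-0.03,0,-0.4],
  [-0.22,0.03,-0.03,0,-0.4],
  [-0.26,0.04,-0.03,0,-0.4],
  [-0.3,0.05,-0.03,0,-0.4],
])

```text
t: 50.07
position: [488.7, -100.2, 282.1]
eef_rot: [[-0.055, 0.998, -0.0], [0.998, 0.055, 0.001], [0.001, -0.0, -1.0]]
wrist_force: [1.4, 0.5, -0.3]
grip_width: 59.8
```

```bash
python3 -c "
from h import *
to()
knob();lidslope()
im,d=shot('top');a=im[180:325,190:370]
cv2.imwrite('pics/fin.png',cv2.resize(a,None,fx=4,fy=4,interpolation=cv2.INTER_CUBIC)[:,:,::-1])"
```

```text
t 50.07 pos [ 488.7 -100.2  282.1] yaw(tool y from world y) -1.516 tilt [-0.     0.001] w 59.8 F [ 1.4  0.5 -0.3] | inc [0. 0. 0.]
knob top 343 [583.3 -18.1 162.8] [160.1 161.4 162.7 164.5 165.6]
knob scene 152 [584.9 -18.2 164. ] [163.2 164.1 164.8 165.6]
lid slope [2.900000e-03 3.400000e-03 1.326731e+02] 2410
```

View pics/fin.png

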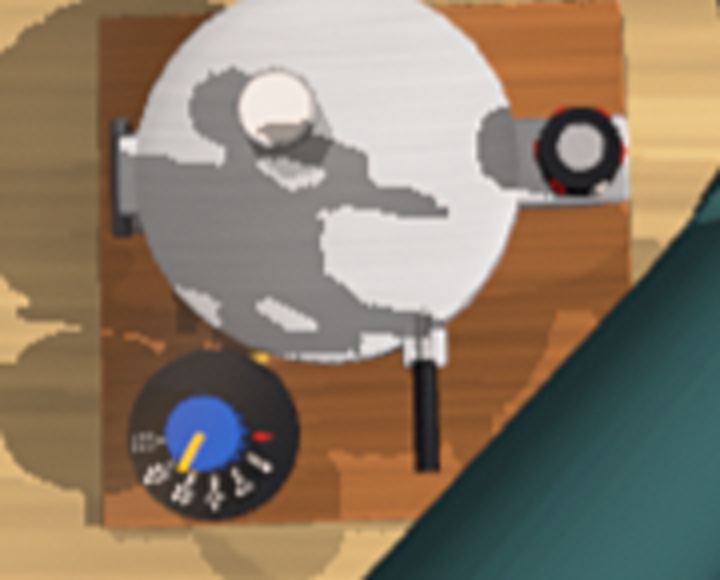

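The yellow line runs from (203,433) to (182,470), about 119°, pointing at mark 4 at (185,490). The knob is home, with its white lobe at the lower right at (600,187), and the lid is flat. Handing in.

```bash
python3 -c "
from workcell import r
print(r.sign_off())"
```

```text
the job is handed in; nothing more can be done
None
```

The job is done and handed in. All three moulds on the bench stand in the pot, the lid is shut and clamped, and the regulator is at 4. It took about 50 s of the 210 s, and the sign-off gave no verdict.

- **Moulds:** their cap tops measured about 84 mm against 83 mm expected, so they were standing on the pot floor. That was before the lid closed; I could not see inside afterwards.
- **Lid:** shut with a firm 50 N push. The lid plane read flat to within 0.006 rad in every later check.
- **Knob, first pass:** turned backwards 0.6 rad, it dropped about 6 mm and was then wound tight. From the images I put the knob at only about -0.1 to -0.2 rad when it dropped. That was too close to the -0.05 limit to be sure of.
- **Knob, second pass:** I unwound it to about -0.43 rad, confirmed it was still dropped, and wound it forwards to the stop again (0.46 N m). It ended about 8 mm below its riding height.
- **Regulator:** turned 1.0 rad from mark 2, and the yellow line now points at mark 4.
- **Bystanders:** I saw no sign that any were moved, but I did not measure their positions at the end.

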